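# Put the press sleeves and wrenches away

### The job

Put the bearing-press kit away: push every sleeve fully home onto a spigot of the rack that fits it (narrow sleeves on thin spigots, wide sleeves on thick ones, one to a spigot), including the wide one that somebody left loosely over a thin spigot, and take both wrenches out of the block and hang them by their eyes on the pegs of the stand, one to a peg. Leave everything let go and at rest, and do not disturb the other things on the ledge.

Things in the scene. Friction and masses are not known exactly. Their poses are not given: they have to be found in the camera images.
- rack: fixed rack: wooden base 80 (x) x 360 (y) x 20 high mm with five upright steel spigots in a row along y, 70 apart, each 45 tall above the base top, tapered over the top 8 mm (radius shrinks by 5). Order along +y: thin, thick, thin, thick, thin. Thin ones are 23 in diameter, thick ones 37. Origin: centre of the base's underside, z up
- spigot0 (a point): foot of the thin (23 mm) spigot at rack y = -140 mm: on its axis, at the base's top face (20 mm above the ledge). A sleeve is home when its lower end rests here
- spigot1 (a point): foot of the thick (37 mm) spigot at rack y = -70 mm: on its axis, at the base's top face (20 mm above the ledge). A sleeve is home when its lower end rests here
- spigot2 (a point): foot of the thin (23 mm) spigot at rack y = 0 mm: on its axis, at the base's top face (20 mm above the ledge). A sleeve is home when its lower end rests here
- spigot3 (a point): foot of the thick (37 mm) spigot at rack y = 70 mm: on its axis, at the base's top face (20 mm above the ledge). A sleeve is home when its lower end rests here
- spigot4 (a point): foot of the thin (23 mm) spigot at rack y = 140 mm: on its axis, at the base's top face (20 mm above the ledge). A sleeve is home when its lower end rests here
- narrow0_mid (a point): narrow press sleeve: plain aluminium tube, outer diameter 45, bore 26, height 60 (may be absent), standing loose on end on the ledge. This point: its midpoint, on its axis at half height; z along its axis. Either end may go down; sizes in mm
- narrow1_mid (a point): narrow press sleeve: plain aluminium tube, outer diameter 45, bore 26, height 60 (may be absent), standing loose on end on the ledge. This point: its midpoint, on its axis at half height; z along its axis. Either end may go down; sizes in mm
- narrow2_mid (a point): narrow press sleeve: plain aluminium tube, outer diameter 45, bore 26, height 60 (may be absent), standing loose on end on the ledge. This point: its midpoint, on its axis at half height; z along its axis. Either end may go down; sizes in mm
- wide0_mid (a point): wide press sleeve: plain aluminium tube, outer diameter 60, bore 40, height 70 (may be absent), standing loose on end on the ledge. This point: its midpoint, on its axis at half height; z along its axis. Either end may go down; sizes in mm
- wide1_mid (a point): wide press sleeve: plain aluminium tube, outer diameter 60, bore 40, height 70 (always present), standing at the start on the rack's base, loosely over the thin middle spigot (spigot2), which is the wrong place. This point: its midpoint, on its axis at half height; z along its axis. Either end may go down; sizes in mm
- block: dark wooden block, fixed, 60 (x) x 190 (y) x 60 high mm, with two slots 45 deep at y = -50 and +50 in which the wrenches stand at the start. Origin: centre of underside
- wrench_long: flat stainless wrench 160 long, 8 thick (its x), standing upright in a slot of the block. Top end: a square-sided eye head 46 wide (its y) x 52 tall with a hole 26 wide x 30 tall through it along x; below it a 22 wide shank; bottom end an open jaw 34 wide. Origin: centre of the bottom end, z up to the eye; sizes in mm. It may lean a few degrees in its slot; about 0.18 kg
- wrench_long_eye (a point): centre of the hole of wrench_long, 134 mm above its bottom end and 26 mm below its top; axes as the wrench's
- wrench_short: flat stainless wrench 135 long, 8 thick (its x), standing upright in a slot of the block. Top end: a square-sided eye head 46 wide (its y) x 52 tall with a hole 26 wide x 30 tall through it along x; below it a 22 wide shank; bottom end an open jaw 34 wide. Origin: centre of the bottom end, z up to the eye; sizes in mm. It may lean a few degrees in its slot; about 0.18 kg
- wrench_short_eye (a point): centre of the hole of wrench_short, 109 mm above its bottom end and 26 mm below its top; axes as the wrench's
- stand: fixed peg stand: base 120 (x) x 170 (y) x 15 high, two upright posts 20 square at its rear (front faces at x = +31, tops 200 above the ledge) at y = -55 and +55, and on each a round steel peg 10 in diameter. It leaves the post 180 above the ledge and runs 70 towards -x (roughly to the robot), rising 15 degrees to a rounded free tip. Origin: centre of underside, z up; mm
- peg0_tip (a point): centre of the free tip of the peg at stand y = -55 mm: at stand x = -36.6, z = 198.1 mm; axes as the stand's
- peg1_tip (a point): centre of the free tip of the peg at stand y = +55 mm: at stand x = -36.6, z = 198.1 mm; axes as the stand's
- tire_levers: blue plastic tire lever trio, 115 x 54 x 12 mm, lying flat; a bystander, to be left where it is. Origin on its underside
- grease_tin: low round tin, 50 diameter, 34 tall, between rack and stand; a bystander, to be left where it is. Origin on its underside
- mug: white mug, 80 diameter, 90 tall, at the right; a bystander, to be left where it is. Origin on its underside
Not all that is in view belongs to the job. Leave any yellow look-alike of the part that bears narrow1_mid alone.

How it is judged:
By the outcome, as a careful person would: the job done as asked, in the order asked, and still so for the second after the job is handed in, with the robot touching nothing.
Of narrow0, wide0, narrow1, narrow2 only 3 to 4 are there at a start; the rules pass over those that are not, and their reading is None.
At some moment in a run one of narrow0, wide0, narrow1, narrow2, wide1 may be knocked a few centimetres aside while the robot is not near it.
It also fails if it takes over 200 s, if anything falls off the work surface, if the arm or the gripper's body presses on something with over 40 N, if the wrist force passes 120 N, or if a joint passes its speed limit or range.

### The arm

A 7-joint arm with a two-finger parallel gripper is mounted at the origin on the work surface. World frame = base frame: x ahead of the robot, y to its left, z up, the work surface at z = 0. Lengths are in m, angles in rad, forces in N, time in s.
With the tool pointing down it reaches from about 0.35 to 0.9 m from the base axis. Payload 8.1 kg.
Tool frame: the origin (TCP) lies at the very end of the fingers, on their centre line; the grasp point (between the pads) lies 19 mm behind it; z points along the fingers, y is the line along which they close (so a half turn about z gives the same grasp; the last joint's range is limited). The gripper opens to 85 mm and grips with 20 to 120 N. Pads are 22 mm wide; open, the fingers measure 114 mm over their backs; the gripper's body (76 mm by 85 mm) begins 54 mm behind the grasp point. The pads swing forward as they close: fully open they stand 13 mm farther back than shut.
Start: joints at [-1.366, 0.434, 0.025, 1.573, -0.012, 1.134, -0.075], TCP at [0.189, 0.596, 0.231] pointing down, gripper open.
Joint ranges: [-2.62, 2.62], [-0.44, 2.09], [-1.27, 1.32], [0.08, 2.57], [-1.32, 4.46], [0.12, 2], [-2.74, 2.74]. Speed limits (rad/s): [2.22, 2.22, 3.01, 3.01, 3.14, 3.14, 3.14].

### API

Orientations are given as a 3x3 rotation matrix whose columns are the frame's x, y, z axes.
In Python, from bench import bot, capture, get_calibration gives the robot as it stands.
- The arm moves only by the tool send_rows, never from a script. Its argument "targets" is a list of rows, each a list of 5 numbers: the opening, from -1 (shut) to 1 (fully open), then the shift along the tool's x, y, z scaled (see below), then the turn about the tool's z scaled (see below). A call has exactly 5 rows; each row is the pose to reach, as a shift and turn from the pose commanded when the call began, along the tool's axes at that moment; what a row does not reach only later rows make up. The controller multiplies each number of a shift by 10 cm and each number of a turn by pi/2 rad. A row lasts 1/12 s, in which the tool goes at most 41.7 mm and 7.16 degrees, less where a joint would pass 70% of its speed; a pose out of reach is approached as far as the arm can. A call with a number of a shift or a turn outside -1 to 1 is refused whole. A call with a gripper value outside its range is refused whole. The fingers move at their own pace and stop on an object; "newtons" is the grip in N (left out, the last holds). Time passes only in rows, so rows that repeat a pose let the fingers close, or fill a call up. It gives the time, the measured TCP pose, the force, the opening and the grip force at its end, in the units of the state.
- bot.get_obs(): the state, without advancing time (a new reading comes with each control period).
- capture(name): name is "scene" or "side" or "wrist"; returns the picture (420x560x3 uint8, red, green, blue); there is no depth.
- get_calibration(name): a dict with "fovy" (degrees; the focal length in pixels is half the picture's height over the tangent of half this angle, whatever the lens; pixels are square), "cx", "cy" (the principal point, pixels), "T" (4x4, takes a point from camera to world coordinates); the wrist camera has in their place "hand_eye" (4x4, takes a point from camera to tool coordinates, whose origin is the TCP and whose axes are the flange's). Camera axes: x right, y down, z forward; pixel columns grow to the right and rows downward; lengths in m; the calibration is good to about 2 mm. A picture is of the moment at which its call begins: read the wrist's pose just before it. get_calibration takes no time and is no camera call.
- bot.sign_off(): hands the job in; it is judged then, once.
The state is a dict: "time": time; "joint_pos": joint angles; "joint_vel": joint speeds; "joint_efforts": joint torques, N m; "ee_pos": TCP position; "tcp_rot": TCP orientation; "force": force on the tool from outside, world axes, zero at the start; "moment": the same for the moment, N m; "gripper_width": finger opening in m; "finger_force": force on a finger pad.
Only numpy, scipy, OpenCV 4.12 (cv2) and the standard library are available. Lean on these libraries where they do the work, as an engineer would, in place of code of your own. Each camera call takes 0.05 s, during which the arm holds its last target. There are 200 camera calls.

## Working session

There is one attempt and no reset: what is moved stays moved. The work goes in short steps, Python scripts to look and compute and a tool call to move; the robot and the scene stay as the last step left them, time stands still between calls to the robot, and variables do not carry over. Pictures are saved under pics/ and viewed, at most 14 in all, crops included, and the job is handed in when it is done.

Besides the shell and the picture viewer there is one more tool, called after ">>>" as a command line: name --pt "numbers of a row" for each row, then --argument value for the rest. send_rows: Moves the arm, as the interface text tells. Its arguments: {"type":"object","properties":{"targets":{"type":"array","items":{"type":"array","items":{"type":"number","minimum":-1,"maximum":1}}},"newtons":{"type":"number"}},"required":["targets"]}

```bash
ls; mkdir -p pics
python3 - <<'E'
from bench import bot,capture,get_calibration
import cv2,numpy as np
np.set_printoptions(precision=4,suppress=True)
o=bot.get_obs();print({k:np.round(v,3).tolist() for k,v in o.items()})
for n in("scene","side","wrist"):
    c=get_calibration(n);print(n,c)
    im=capture(n);cv2.imwrite(f'pics/{n}0.png',im[...,::-1])
E
```

```text
pics
{'time': 0.0, 'joint_pos': [-1.366, 0.435, 0.025, 1.574, -0.012, 1.134, -0.075], 'joint_vel': [0.0, 0.0, -0.002, -0.0, 0.001, 0.001, -0.001], 'joint_efforts': [0.0, -67.048, 1.026, -31.621, 0.016, 0.013, 0.0], 'ee_pos': [0.189, 0.595, 0.231], 'tcp_rot': [[-0.953, 0.303, -0.0], [0.303, 0.953, -0.002], [-0.0, -0.002, -1.0]], 'force': [-0.2, -0.867, -0.248], 'moment': [0.067, -0.021, 0.028], 'finger_force': 0.0, 'gripper_width': 0.085}
scene {'fovy': 42.568939487517916, 'cx': 276.69338483847196, 'cy': 210.6307222343019, 'T': array([[-0.7033,  0.5646, -0.432 ,  1.1878],
       [ 0.7108,  0.5659, -0.4178,  0.6438],
       [ 0.0086, -0.6009, -0.7993,  1.3689],
       [ 0.    ,  0.    ,  0.    ,  1.    ]])}
side {'fovy': 56.842585079455326, 'cx': 282.6275291040211, 'cy': 212.37079986824702, 'T': array([[ 0.7582, -0.3349,  0.5594, -0.0099],
       [-0.6517, -0.3609,  0.6671, -0.6466],
       [-0.0216, -0.8704, -0.4919,  0.6184],
       [ 0.    ,  0.    ,  0.    ,  1.    ]])}
wrist {'fovy': 67.4648657650388, 'cx': 277.6618979975805, 'cy': 209.61954165808052, 'hand_eye': array([[ 0.0014, -0.9573, -0.2891,  0.0757],
       [ 1.    ,  0.0018, -0.0008, -0.0011],
       [ 0.0013, -0.2891,  0.9573, -0.1422],
       [ 0.    ,  0.    ,  0.    ,  1.    ]])}
```

View pics/scene0.png

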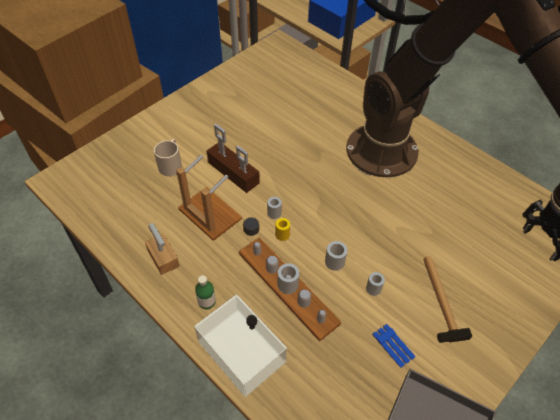

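View pics/side0.png

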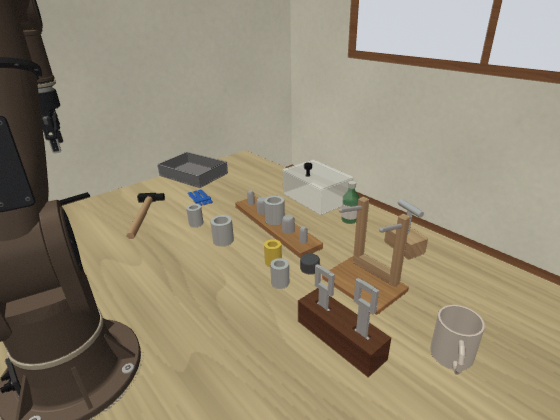

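The scene picture shows grey sleeves at (274,207), (376,284) and (336,256), the wide one on the rack at (288,278), and a yellow look-alike at (283,229). The wrenches are at (221,140) and (242,160). I'll enlarge both views to get precise pixels.

Run:
```python
import cv2
a=cv2.imread('pics/scene0.png')[115:345,130:410];cv2.imwrite('pics/sc.png',cv2.resize(a,None,fx=2.6,fy=2.6,interpolation=cv2.INTER_CUBIC))
a=cv2.imread('pics/side0.png')[165:375,175:475];cv2.imwrite('pics/si.png',cv2.resize(a,None,fx=2.6,fy=2.6,interpolation=cv2.INTER_CUBIC))
```

```text
(no output)
```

View pics/sc.png

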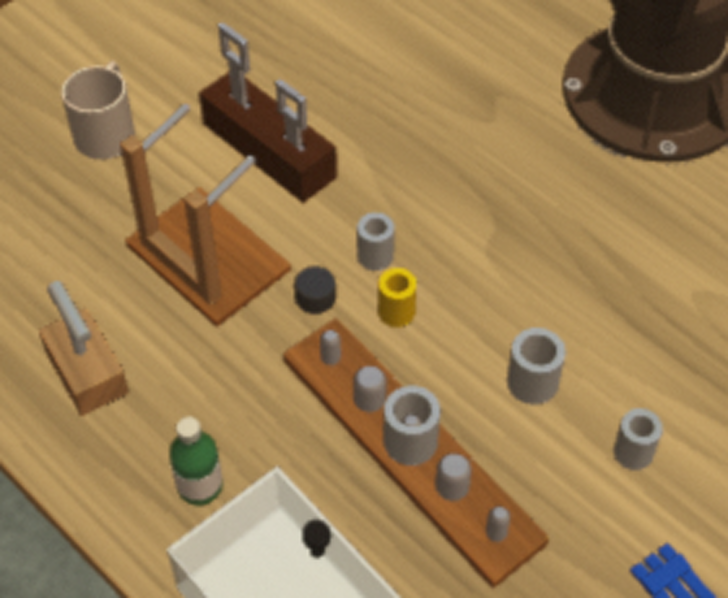

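View pics/si.png

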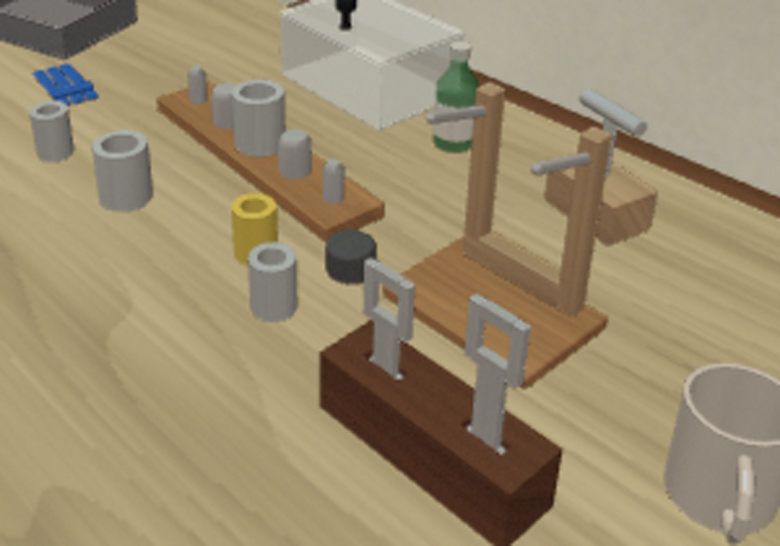

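The enlarged crops show these candidates (crop pixels):

- **Narrow sleeves:** the grey ones at scene (376,226) and (640,424) fit. The same-sized yellow one at (398,281) is the decoy, so I'll leave it.
- **Wide sleeves:** (537,349), and (412,408) over the middle spigot.
- **Long wrench:** in the -y slot, at side (498,341). The short one is at (388,298).

Next I'll triangulate.

```bash
cat > h.py <<'E'
from bench import bot,capture,get_calibration
import cv2,numpy as np
from scipy.optimize import least_squares
np.set_printoptions(precision=4,suppress=True)
def K(c):
    f=210/np.tan(np.radians(c['fovy'])/2);return np.array([[f,0,c['cx']],[0,f,c['cy']],[0,0,1]])
def P(c,T=None):
    return K(c)@np.linalg.inv(c['T'] if T is None else T)[:3]
def wT(o):
    c=get_calibration('wrist');T=np.eye(4);T[:3,:3]=o['tcp_rot'];T[:3,3]=o['ee_pos'];return c,T@c['hand_eye']
def proj(Pm,X):
    q=Pm@np.append(X,1);return q[:2]/q[2]
def tri(obs): # [(P,uv)]
    A=np.vstack([np.vstack([u[0]*p[2]-p[0],u[1]*p[2]-p[1]]) for p,u in obs])
    v=np.linalg.svd(A)[2][-1];x=v[:3]/v[3]
    return least_squares(lambda x:np.concatenate([proj(p,x)-u for p,u in obs]),x)
def onz(c,T,uv,z):
    d=T[:3,:3]@np.linalg.inv(K(c))@np.append(uv,1);return T[:3,3]+d*(z-T[2,3])/d[2]
def wshot(name):
    o=bot.get_obs();im=capture('wrist');cv2.imwrite(f'pics/{name}.png',im[...,::-1]);np.savez(f'pics/{name}.npz',p=o['ee_pos'],R=o['tcp_rot'])
    return o,im
def wload(name):
    d=np.load(f'pics/{name}.npz');return wT(dict(tcp_rot=d['R'],ee_pos=d['p']))
def move(p,yaw=None):
    """units for a move from current pose to TCP p, and turn so tool x has heading yaw"""
    o=bot.get_obs();R=np.array(o['tcp_rot']);print('now',o['ee_pos'],'yaw x',np.degrees(np.arctan2(R[1,0],R[0,0])),'w',o['gripper_width'],'F',o['force'],'t',o['time'],'q',o['joint_pos'])
    s=R.T@(np.array(p)-o['ee_pos'])/.1
    print('shift',s)
E
cat > a.py <<'E'
from h import *
ca,cb=get_calibration('scene'),get_calibration('side');A,B=P(ca),P(cb)
pts=dict(nA=[(376,226),(273,255)],w0=[(537,349),(123,145)],nB=[(640,424),(52,112)],w1=[(412,408),(259,95)],
sp_g=[(331,335),(333,166)],sp_h=[(370,374),(295,139)],sp_i=[(453,462),(226,90)],sp_j=[(498,513),(197,71)],
p0t=[(186,109),(537,167)],p1t=[(251,161),(431,117)],p0r=[(146,146),(578,157)],p1r=[(210,200),(480,111)],
longeye=[(233,45),(498,341)],shorteye=[(291,103),(388,298)],yel=[(398,281),(255,206)],tin=[(316,277),(351,245)],
bl1=[(335,152),(320,352)],bl0=[(200,92),(560,455)])
for k,(a,b) in pts.items():
    a=np.array(a)/2.6+[130,115]-.3;b=np.array(b)/2.6+[175,165]-.3
    r=tri([(A,a),(B,b)]);print(k,r.x,'res',np.abs(r.fun).max())
E
python3 a.py
```

```text
nA [ 0.461  -0.0697  0.0603] res 0.03658025368753215
w0 [0.4616 0.181  0.0678] res 0.07900914183164787
nB [0.4505 0.318  0.0575] res 0.26081620674682426
w1 [0.6211 0.1427 0.0859] res 0.019693288656299046
sp_g [0.6061 0.0041 0.0611] res 0.12134313070083635
sp_h [0.6122 0.0714 0.0624] res 0.024616202441563928
sp_i [0.6271 0.2104 0.0642] res 0.44883328822339763
sp_j [0.6362 0.2816 0.0605] res 0.3125125474943502
p0t [ 0.5707 -0.2641  0.1978] res 0.026771482258254764
p1t [ 0.5703 -0.1547  0.198 ] res 0.1651892500682095
p0r [ 0.63   -0.2635  0.1823] res 0.531590141673945
p1r [ 0.6317 -0.1573  0.1818] res 0.4633192800360746
longeye [ 0.4356 -0.3397  0.1507] res 0.4680906837554346
shorteye [ 0.4359 -0.2375  0.1257] res 0.47947623579798915
yel [0.4998 0.004  0.0596] res 0.10420858671420774
tin [ 0.5499 -0.0807  0.0334] res 0.01443120280012522
bl1 [ 0.4103 -0.1892  0.0547] res 0.5644359355879942
bl0 [ 0.4636 -0.3826  0.0563] res 0.3865449704094317
```

The heights match the text, so the measurements are sound. Two grey narrow sleeves and one wide sleeve stand loose, with wide1 on spigot2. I'll start moving now: towards wide1, turning the gripper to close across the rack.

>>> send_rows --pt "1 -0.25 -0.12 0 0.07" --pt "1 -0.5 -0.25 0 0.14" --pt "1 -0.75 -0.38 0 0.21" --pt "1 -1 -0.5 0 0.3" --pt "1 -1 -0.5 0 0.3" --newtons 40

```text
time: 0.57
ee_pos: [0.2751, 0.513, 0.2314]
tcp_rot: [[-0.701, 0.713, 0.003], [0.713, 0.701, -0.002], [-0.004, 0.0, -1.0]]
force: [1.8, -0.1, -0.1]
gripper_width: 0.0852
finger_force: 0.0
```

>>> send_rows --pt "1 -0.25 -0.25 0 0.07" --pt "1 -0.5 -0.5 0 0.14" --pt "1 -0.75 -0.75 0 0.21" --pt "1 -1 -1 0 0.3" --pt "1 -1 -1 0 0.3"

```text
time: 0.98
ee_pos: [0.2707, 0.3693, 0.2308]
tcp_rot: [[-0.304, 0.953, -0.002], [0.953, 0.304, -0.004], [-0.003, -0.003, -1.0]]
force: [-0.3, 0.1, -0.4]
gripper_width: 0.0854
finger_force: 0.0
```

Run:
```python
from h import *
move([.6205,.1419,.2])
```

```text
now [0.2707 0.3693 0.2308] yaw x 107.67289766498654 w 0.08537449483583001 F [-0.2913  0.0862 -0.4149] t 0.9833 q [-1.2835  0.1599  0.2634  1.9752 -0.0481  1.0164 -0.6894]
shift [-3.2281  2.6432  0.3114]
```

>>> send_rows --pt "1 -0.25 0.25 0 0.07" --pt "1 -0.5 0.5 0 0.14" --pt "1 -0.75 0.75 0 0.21" --pt "1 -1 1 0 0.265" --pt "1 -1 1 0 0.265"

```text
time: 1.4
ee_pos: [0.4028, 0.3088, 0.2318]
tcp_rot: [[0.108, 0.994, 0.004], [0.994, -0.108, -0.001], [-0.001, 0.004, -1.0]]
force: [0.0, -1.0, 0.2]
gripper_width: 0.0856
finger_force: 0.0
```

>>> send_rows --pt "1 -0.17 0.25 0 0" --pt "1 -0.35 0.5 0 0" --pt "1 -0.5 0.75 0 0" --pt "1 -0.7 1 0 0" --pt "1 -0.7 1 0 0"

```text
time: 1.82
ee_pos: [0.4939, 0.2283, 0.2316]
tcp_rot: [[0.102, 0.995, 0.003], [0.995, -0.102, -0.003], [-0.002, 0.003, -1.0]]
force: [0.8, -0.2, 0.5]
gripper_width: 0.0859
finger_force: 0.0
```

>>> send_rows --pt "1 -0.2 0.25 0 0" --pt "1 -0.35 0.5 0 0" --pt "1 -0.5 0.75 0 0" --pt "1 -0.67 0.9 0 0" --pt "1 -0.67 0.9 0 0"

```text
time: 2.23
ee_pos: [0.5755, 0.1535, 0.2312]
tcp_rot: [[0.101, 0.995, 0.002], [0.995, -0.101, -0.003], [-0.003, 0.002, -1.0]]
force: [-0.9, -0.0, 0.2]
gripper_width: 0.0854
finger_force: 0.0
```

Run:
```python
from h import *
move([.6205,.1419,.2])
wshot('w1')
```

```text
now [0.5755 0.1535 0.2312] yaw x 84.22335700701959 w 0.08537573857735391 F [-0.9234 -0.0327  0.2092] t 2.2333 q [-0.7009  0.4067  0.4932  1.6781 -0.2071  1.1087 -0.2499]
shift [-0.069   0.459   0.3135]
```

View pics/w1.png

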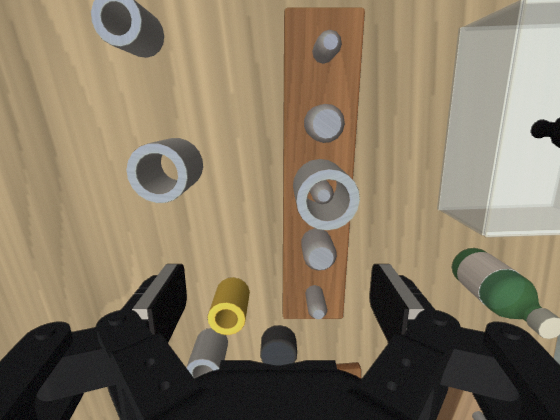

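The wrist view shows wide1's top at (327,197), spigot tops at (330,41), (325,122) and (319,256), wide0's top at (158,174), one narrow sleeve at (118,18) and the yellow decoy at (228,318). I'll check it against my model.

Run:
```python
from h import *
c,T=wload('w1')
for n,uv,z,m in [('w1',(327,197),.09,(.6211,.1427)),('sp4',(330,41),.065,(.6355,.2811)),('sp3',(325.5,121.5),.065,(.6279,.2115)),('sp1',(319.5,255),.065,(.6129,.0723)),('w0',(158,173),.07,(.4616,.181)),('nB',(118,18),.06,(.4505,.318))]:
    print(n,onz(c,T,uv,z),m,proj(P(c,T),np.array([*m,z])))
```

```text
w1 [0.6192 0.148  0.09  ] (0.6211, 0.1427) [329.3386 202.2548]
sp4 [0.6328 0.2827 0.065 ] (0.6355, 0.2811) [333.1254  42.619 ]
sp3 [0.6251 0.2148 0.065 ] (0.6279, 0.2115) [328.6089 124.8085]
sp1 [0.6112 0.0776 0.065 ] (0.6129, 0.0723) [321.4027 259.3016]
w0 [0.4595 0.1829 0.07  ] (0.4616, 0.181) [160.5086 174.7464]
nB [0.4495 0.3201 0.06  ] (0.4505, 0.318) [119.7008  20.5497]
```

>>> send_rows --pt "1 0 0.15 0.1 0" --pt "1 0 0.3 0.2 0" --pt "1 0 0.36 0.31 0" --pt "1 0 0.36 0.31 0" --pt "1 0 0.36 0.31 0"

```text
time: 2.7
ee_pos: [0.6075, 0.1555, 0.1993]
tcp_rot: [[0.095, 0.995, -0.002], [0.995, -0.095, -0.001], [-0.001, -0.002, -1.0]]
force: [-0.0, -0.5, -0.0]
gripper_width: 0.0855
finger_force: 0.0
```

>>> send_rows --pt "1 0 0 0 0" --pt "1 0 0 0 0" --pt "1 0 0 0 0" --pt "1 0 0 0 0" --pt "1 0 0 0 0"

```text
time: 3.12
ee_pos: [0.6086, 0.155, 0.2008]
tcp_rot: [[0.095, 0.995, 0.001], [0.995, -0.095, 0.0], [0.0, 0.001, -1.0]]
force: [-0.7, 0.4, 0.2]
gripper_width: 0.0853
finger_force: 0.0
```

Run:
```python
from h import *
move([.620,.1445,.045])
o,im=wshot('w2')
c,T=wload('w2');A=P(c,T)
for n,m in [('w1',(.6211,.1427,.09)),('sp4',(.6355,.2811,.065)),('sp3',(.6279,.2115,.065)),('sp1',(.6129,.0723,.065)),('w0',(.4616,.181,.07))]: print(n,proj(A,m))
```

```text
now [0.6086 0.155  0.2008] yaw x 84.52162913125356 w 0.08529720149592726 F [-0.7242  0.4007  0.2284] t 3.1167 q [-0.654   0.4883  0.4766  1.6333 -0.2469  1.0796 -0.2037]
shift [-0.0946  0.1224  1.5577]
w1 [296.1151 218.0075]
sp4 [298.9891  41.9722]
sp3 [296.1992 132.493 ]
sp1 [291.9141 278.053 ]
w0 [112.1899 186.1344]
```

View pics/w2.png

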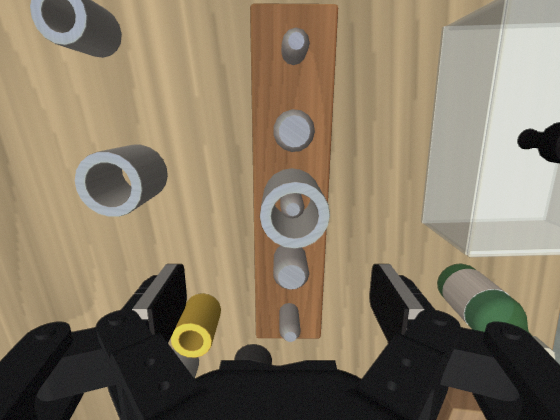

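wide1's top is at (294,215), where I predicted (296,218), so the arm and cameras agree to about 1.5 mm. I'll go down and grasp wide1.

>>> send_rows --pt "1 -0.03 0.04 0.2 0" --pt "1 -0.06 0.08 0.4 0" --pt "1 -0.1 0.12 0.6 0" --pt "1 -0.1 0.12 0.8 0" --pt "1 -0.1 0.12 0.8 0"

```text
time: 3.58
ee_pos: [0.6174, 0.1431, 0.1166]
tcp_rot: [[0.096, 0.995, -0.006], [0.995, -0.096, -0.002], [-0.002, -0.005, -1.0]]
force: [-0.6, 0.4, 0.1]
gripper_width: 0.0854
finger_force: 0.0
```

>>> send_rows --pt "1 0 0 0.2 0" --pt "1 0 0 0.4 0" --pt "1 0 0 0.6 0" --pt "1 0 0 0.75 0" --pt "1 0 0 0.75 0"

```text
time: 4.0
ee_pos: [0.618, 0.1438, 0.0434]
tcp_rot: [[0.095, 0.995, -0.004], [0.995, -0.095, -0.001], [-0.001, -0.004, -1.0]]
force: [-0.6, 0.5, -0.7]
gripper_width: 0.0856
finger_force: 0.0
```

>>> send_rows --pt "0.2 0 0 0 0" --pt "-1 0 0 0 0" --pt "-1 0 0 0 0" --pt "-1 0 0 0 0" --pt "-1 0 0 0 0"

```text
time: 4.42
ee_pos: [0.621, 0.144, 0.0475]
tcp_rot: [[0.096, 0.995, 0.003], [0.995, -0.096, 0.001], [0.001, 0.003, -1.0]]
force: [-0.9, 0.1, 6.9]
gripper_width: 0.0602
finger_force: 43.4
```

>>> send_rows --pt "-1 0 0 0 0" --pt "-1 0 0 0 0" --pt "-1 0 0 0 0" --pt "-1 0 0 0 0" --pt "-1 0 0 0 0"

```text
time: 4.83
ee_pos: [0.6211, 0.144, 0.0475]
tcp_rot: [[0.096, 0.995, 0.003], [0.995, -0.096, 0.001], [0.001, 0.003, -1.0]]
force: [-0.1, -0.4, 6.4]
gripper_width: 0.0602
finger_force: 43.4
```

>>> send_rows --pt "-1 0 0 -0.2 0" --pt "-1 0 0 -0.4 0" --pt "-1 0 0 -0.6 0" --pt "-1 0 0 -0.6 0" --pt "-1 0 0 -0.6 0"

```text
time: 5.25
ee_pos: [0.6205, 0.1441, 0.1068]
tcp_rot: [[0.095, 0.995, 0.003], [0.995, -0.095, 0.001], [0.001, 0.003, -1.0]]
force: [-0.2, 0.4, -2.8]
gripper_width: 0.06
finger_force: 44.6
```

>>> send_rows --pt "-1 -0.25 0 0 0" --pt "-1 -0.5 0 0 0" --pt "-1 -0.7 -0.02 0 0" --pt "-1 -0.7 -0.02 0 0" --pt "-1 -0.7 -0.02 0 0"

```text
time: 5.67
ee_pos: [0.6101, 0.0725, 0.1043]
tcp_rot: [[0.099, 0.995, -0.002], [0.995, -0.099, -0.001], [-0.001, -0.002, -1.0]]
force: [0.1, 1.1, -2.7]
gripper_width: 0.0598
finger_force: 44.5
```

>>> send_rows --pt "-1 0 0 0 0" --pt "-1 0 0 0 0" --pt "-1 0 0 0 0" --pt "-1 0 0 0 0" --pt "-1 0 0 0 0"

```text
time: 6.08
ee_pos: [0.6109, 0.0749, 0.1052]
tcp_rot: [[0.095, 0.996, -0.0], [0.996, -0.095, 0.0], [0.0, -0.0, -1.0]]
force: [-1.3, 0.5, -2.7]
gripper_width: 0.0597
finger_force: 44.5
```

Run:
```python
from h import *
move([.612,.0738,.0475])
```

```text
now [0.6109 0.0749 0.1052] yaw x 84.56402714513753 w 0.05969432227470088 F [-1.2752  0.4702 -2.7169] t 6.0833 q [-0.5024  0.5705  0.4347  1.7624 -0.301   0.875  -0.0282]
shift [-0.0099  0.0116  0.5765]
```

>>> send_rows --pt "-1 -0.01 0.01 0.1 0" --pt "-1 -0.01 0.01 0.2 0" --pt "-1 -0.01 0.01 0.25 0" --pt "-1 -0.01 0.01 0.3 0" --pt "-1 -0.01 0.01 0.3 0"

```text
time: 6.5
ee_pos: [0.6126, 0.0731, 0.0742]
tcp_rot: [[0.096, 0.995, 0.001], [0.995, -0.096, -0.0], [-0.0, 0.001, -1.0]]
force: [5.1, -0.4, -6.1]
gripper_width: 0.0598
finger_force: 44.7
```

>>> send_rows --pt "-1 0 0 0.08 0" --pt "-1 0 0 0.15 0" --pt "-1 0 0 0.2 0" --pt "-1 0 0 0.26 0" --pt "-1 0 0 0.26 0"

```text
time: 6.92
ee_pos: [0.6126, 0.0731, 0.0482]
tcp_rot: [[0.096, 0.995, 0.001], [0.995, -0.096, -0.0], [-0.0, 0.001, -1.0]]
force: [9.9, -0.6, -8.3]
gripper_width: 0.0602
finger_force: 45.0
```

>>> send_rows --pt "-1 0 0.02 0.01 0" --pt "-1 0 0.02 0.02 0" --pt "-1 0 0.02 0.02 0" --pt "-1 0 0.02 0.03 0" --pt "-1 0 0.02 0.03 0"

```text
time: 7.33
ee_pos: [0.6129, 0.0731, 0.0474]
tcp_rot: [[0.096, 0.995, -0.002], [0.995, -0.096, 0.001], [0.001, -0.002, -1.0]]
force: [-5.9, -0.2, 18.8]
gripper_width: 0.0606
finger_force: 46.8
```

Run:
```python
from h import *
move([.612,.0738,.0475])
```

```text
now [0.6129 0.0731 0.0474] yaw x 84.50179840080838 w 0.060589731521547785 F [-5.9199 -0.2144 18.8103] t 7.3333 q [-0.47    0.6463  0.3967  1.7961 -0.3431  0.769   0.0084]
shift [ 0.0066 -0.0097 -0.0007]
```

>>> send_rows --pt "0.5 0 0 0 0" --pt "1 0 0 0 0" --pt "1 0 0 0 0" --pt "1 0 0 0 0" --pt "1 0 0 0 0"

```text
time: 7.75
ee_pos: [0.6134, 0.0729, 0.0459]
tcp_rot: [[0.096, 0.995, -0.001], [0.995, -0.096, -0.0], [-0.0, -0.001, -1.0]]
force: [-0.0, 0.6, -0.2]
gripper_width: 0.0855
finger_force: 0.0
```

>>> send_rows --pt "1 0 0 -0.2 0" --pt "1 0 0 -0.4 0" --pt "1 0 0 -0.7 0" --pt "1 0 0 -1 0" --pt "1 0 0 -1 0"

```text
time: 8.17
ee_pos: [0.617, 0.0728, 0.1518]
tcp_rot: [[0.096, 0.995, 0.008], [0.995, -0.096, 0.001], [0.002, 0.008, -1.0]]
force: [0.6, -0.1, 0.1]
gripper_width: 0.0854
finger_force: 0.0
```

>>> send_rows --pt "1 0.1 -0.2 0 0" --pt "1 0.2 -0.4 0 0" --pt "1 0.4 -0.7 0 0" --pt "1 0.5 -0.85 0 0" --pt "1 0.5 -0.85 0 0"

```text
time: 8.58
ee_pos: [0.5304, 0.1344, 0.1457]
tcp_rot: [[0.091, 0.996, -0.003], [0.996, -0.091, 0.002], [0.001, -0.004, -1.0]]
force: [0.6, 0.3, 0.2]
gripper_width: 0.0853
finger_force: 0.0
```

>>> send_rows --pt "1 0.1 -0.2 0 0" --pt "1 0.2 -0.4 0 0" --pt "1 0.4 -0.7 0 0" --pt "1 0.45 -0.78 0 0" --pt "1 0.45 -0.78 0 0"

```text
time: 9.0
ee_pos: [0.4588, 0.185, 0.1461]
tcp_rot: [[0.092, 0.996, -0.002], [0.996, -0.092, 0.001], [0.0, -0.002, -1.0]]
force: [0.3, 0.5, 0.3]
gripper_width: 0.0853
finger_force: 0.0
```

>>> send_rows --pt "1 0 0 0 0" --pt "1 0 0 0 0" --pt "1 0 0 0 0" --pt "1 0 0 0 0" --pt "1 0 0 0 0"

```text
time: 9.42
ee_pos: [0.4613, 0.1824, 0.1463]
tcp_rot: [[0.097, 0.995, 0.0], [0.995, -0.097, -0.0], [-0.0, 0.0, -1.0]]
force: [0.1, 0.2, -0.3]
gripper_width: 0.085
finger_force: 0.0
```

Run:
```python
from h import *
move([.460,.183,.0275])
o,im=wshot('w3')
c,T=wload('w3')
print(proj(P(c,T),(.4616,.181,.07)))
s=capture('scene');cv2.imwrite('pics/s1.png',s[...,::-1])
a=cv2.resize(s[180:340,200:420,::-1],None,fx=2,fy=2); b=im[:,:,::-1]
b=cv2.resize(b,(440,330)); cv2.imwrite('pics/c1.png',np.vstack([a,b])[:, :][:650])
cv2.imwrite('pics/c1.png',np.hstack([cv2.resize(a,(360,262)),cv2.resize(im[...,::-1],(350,262))]))
```

```text
now [0.4613 0.1824 0.1463] yaw x 84.42713035638899 w 0.08498105799746318 F [ 0.082   0.2424 -0.2555] t 9.4167 q [-0.8451  0.3386  0.4628  2.0159 -0.2018  0.8305 -0.3654]
shift [ 0.0045 -0.0142  1.1876]
[281.048  220.2503]
```

View pics/c1.png

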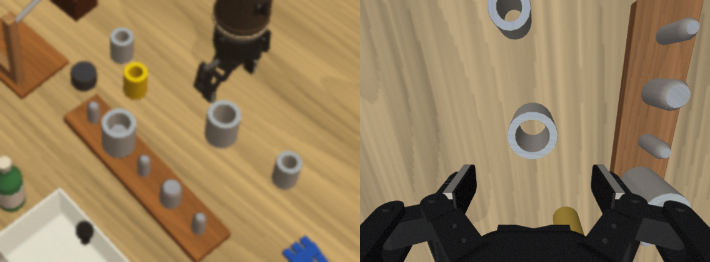

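wide1 is home on spigot1, and wide0 sits at about (275,219) in the wrist view, close to the predicted spot. I'll grasp it.

>>> send_rows --pt "1 0 -0.02 0.2 0" --pt "1 0 -0.02 0.4 0" --pt "1 0 -0.02 0.6 0" --pt "1 0 -0.02 0.6 0" --pt "1 0 -0.02 0.6 0"

```text
time: 9.93
ee_pos: [0.4583, 0.1828, 0.0859]
tcp_rot: [[0.096, 0.995, -0.002], [0.995, -0.096, -0.001], [-0.001, -0.002, -1.0]]
force: [-0.1, -0.4, 0.6]
gripper_width: 0.085
finger_force: 0.0
```

>>> send_rows --pt "1 0 0 0.2 0" --pt "1 0 0 0.4 0" --pt "1 0 0 0.58 0" --pt "1 0 0 0.58 0" --pt "1 0 0 0.58 0"

```text
time: 10.35
ee_pos: [0.459, 0.1833, 0.029]
tcp_rot: [[0.096, 0.995, -0.0], [0.995, -0.096, -0.0], [-0.0, -0.0, -1.0]]
force: [0.2, -0.6, 1.0]
gripper_width: 0.0854
finger_force: 0.0
```

>>> send_rows --pt "0.2 0 0 0 0" --pt "-1 0 0 0 0" --pt "-1 0 0 0 0" --pt "-1 0 0 0 0" --pt "-1 0 0 0 0"

```text
time: 10.77
ee_pos: [0.4598, 0.1838, 0.03]
tcp_rot: [[0.096, 0.995, 0.002], [0.995, -0.096, 0.002], [0.002, 0.002, -1.0]]
force: [-1.0, -0.2, 10.4]
gripper_width: 0.0591
finger_force: 40.9
```

>>> send_rows --pt "-1 0 0 0 0" --pt "-1 0 0 0 0" --pt "-1 0 0 0 0" --pt "-1 0 0 0 0" --pt "-1 0 0 0 0"

```text
time: 11.18
ee_pos: [0.4598, 0.1838, 0.03]
tcp_rot: [[0.096, 0.995, 0.002], [0.995, -0.096, 0.002], [0.002, 0.002, -1.0]]
force: [-1.7, -1.5, 9.2]
gripper_width: 0.0593
finger_force: 40.9
```

>>> send_rows --pt "-1 0 0 -0.2 0" --pt "-1 0 0 -0.4 0" --pt "-1 0 0 -0.6 0" --pt "-1 0 0 -0.9 0" --pt "-1 0 0 -0.9 0"

```text
time: 11.6
ee_pos: [0.4613, 0.1842, 0.1233]
tcp_rot: [[0.096, 0.995, 0.006], [0.995, -0.096, 0.004], [0.004, 0.006, -1.0]]
force: [1.2, 0.4, -3.6]
gripper_width: 0.0592
finger_force: 45.1
```

Run:
```python
from h import *
move([.6275,.2120,.1175])
```

```text
now [0.4613 0.1842 0.1233] yaw x 84.47712642779246 w 0.05920262282056224 F [ 1.2206  0.4314 -3.6457] t 11.6 q [-0.8374  0.3701  0.4544  2.0441 -0.2321  0.7683 -0.3393]
shift [0.4369 1.6275 0.0689]
```

>>> send_rows --pt "-1 0.05 0.2 0 0" --pt "-1 0.1 0.4 0 0" --pt "-1 0.15 0.6 0 0" --pt "-1 0.22 0.8 0 0" --pt "-1 0.22 0.8 0 0"

```text
time: 12.02
ee_pos: [0.5443, 0.1984, 0.1189]
tcp_rot: [[0.096, 0.995, 0.004], [0.995, -0.096, 0.001], [0.001, 0.004, -1.0]]
force: [0.9, 0.7, -2.5]
gripper_width: 0.0592
finger_force: 45.1
```

>>> send_rows --pt "-1 0.05 0.2 0 0" --pt "-1 0.1 0.4 0 0" --pt "-1 0.15 0.6 0 0" --pt "-1 0.22 0.83 0 0" --pt "-1 0.22 0.83 0 0"

```text
time: 12.43
ee_pos: [0.6285, 0.212, 0.1185]
tcp_rot: [[0.096, 0.995, 0.003], [0.995, -0.096, 0.0], [0.0, 0.003, -1.0]]
force: [0.1, 0.3, -2.1]
gripper_width: 0.0593
finger_force: 45.3
```

>>> send_rows --pt "-1 0 0 0 0" --pt "-1 0 0 0 0" --pt "-1 0 0 0 0" --pt "-1 0 0 0 0" --pt "-1 0 0 0 0"

```text
time: 12.85
ee_pos: [0.6245, 0.2116, 0.1185]
tcp_rot: [[0.095, 0.995, -0.0], [0.995, -0.095, 0.0], [0.0, -0.0, -1.0]]
force: [-0.7, -0.8, -3.7]
gripper_width: 0.0593
finger_force: 45.3
```

Run:
```python
from h import *
move([.6279,.213,.050])
o,im=wshot('w4')
c,T=wload('w4')
print(proj(P(c,T),(.6345,.2826,.065)))
cv2.imwrite('pics/c2.png',cv2.resize(im[...,::-1],(400,300)))
```

```text
now [0.6245 0.2116 0.1185] yaw x 84.52465767460266 w 0.059314820861895934 F [-0.6677 -0.839  -3.7097] t 12.85 q [-0.6834  0.6181  0.4317  1.6326 -0.3014  0.9575 -0.2427]
shift [0.0168 0.0324 0.685 ]
[286.6502 116.7451]
```

View pics/c2.png

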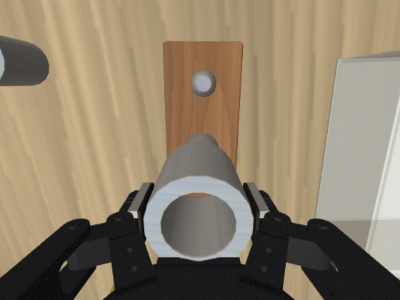

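Spigot4 is at (285,116), as predicted, and the held sleeve's top centre is at about (280,307). Next I'll work out the sleeve's offset in the hand.

Run:
```python
from h import *
c,T=wload('w4')
print(onz(c,T,(280,307),.1585), onz(c,T,(285,116.2),.065))
```

```text
[0.6237 0.2156 0.1585] [0.6335 0.283  0.065 ]
```

>>> send_rows --pt "-1 0 0.04 0.1 0" --pt "-1 0 0.04 0.2 0" --pt "-1 0 0.04 0.28 0" --pt "-1 0 0.04 0.35 0" --pt "-1 0 0.04 0.35 0"

```text
time: 13.32
ee_pos: [0.6284, 0.212, 0.0812]
tcp_rot: [[0.095, 0.995, -0.002], [0.995, -0.095, 0.0], [0.0, -0.002, -1.0]]
force: [1.3, 2.5, -5.8]
gripper_width: 0.0593
finger_force: 45.1
```

>>> send_rows --pt "-1 0 0 0.05 0" --pt "-1 0 0 0.1 0" --pt "-1 0 0 0.15 0" --pt "-1 0 0 0.15 0" --pt "-1 0 0 0.15 0"

```text
time: 13.73
ee_pos: [0.6287, 0.212, 0.0676]
tcp_rot: [[0.095, 0.995, -0.001], [0.995, -0.095, 0.001], [0.0, -0.001, -1.0]]
force: [-0.0, 5.8, -6.0]
gripper_width: 0.0597
finger_force: 45.1
```

Low forces, so it is on the spigot (bottom at about 0.038). I'll push it home.

>>> send_rows --pt "-1 0.01 0 0.05 0" --pt "-1 0.01 0 0.1 0" --pt "-1 0.01 0 0.15 0" --pt "-1 0.01 0 0.18 0" --pt "-1 0.01 0 0.2 0"

```text
time: 14.15
ee_pos: [0.6289, 0.2124, 0.05]
tcp_rot: [[0.096, 0.995, -0.001], [0.995, -0.096, 0.001], [0.001, -0.001, -1.0]]
force: [-17.7, 0.0, 43.0]
gripper_width: 0.0593
finger_force: 49.1
```

>>> send_rows --pt "-1 0 0 0.01 0" --pt "-1 0 0 0.02 0" --pt "-1 0 0 0.02 0" --pt "-1 0 0 0.02 0" --pt "-1 0 0 0.02 0"

```text
time: 14.57
ee_pos: [0.6289, 0.2124, 0.05]
tcp_rot: [[0.096, 0.995, -0.0], [0.995, -0.096, 0.002], [0.002, -0.0, -1.0]]
force: [-16.7, 0.7, 37.6]
gripper_width: 0.059
finger_force: 48.8
```

>>> send_rows --pt "0.5 0 0 0 0" --pt "1 0 0 0 0" --pt "1 0 0 0 0" --pt "1 0 0 0 0" --pt "1 0 0 0 0"

```text
time: 14.98
ee_pos: [0.6294, 0.2115, 0.0458]
tcp_rot: [[0.096, 0.995, -0.0], [0.995, -0.096, -0.001], [-0.001, -0.0, -1.0]]
force: [-0.2, 0.2, -0.4]
gripper_width: 0.0854
finger_force: 0.0
```

>>> send_rows --pt "1 0 0 -0.2 0" --pt "1 0 0 -0.4 0" --pt "1 0 0 -0.7 0" --pt "1 0 0 -1 0" --pt "1 0 0 -1 0"

```text
time: 15.4
ee_pos: [0.6327, 0.2124, 0.1522]
tcp_rot: [[0.096, 0.995, 0.008], [0.995, -0.096, 0.003], [0.003, 0.008, -1.0]]
force: [0.9, -1.0, 0.2]
gripper_width: 0.0854
finger_force: 0.0
```

>>> send_rows --pt "1 0.1 -0.2 0 0" --pt "1 0.2 -0.4 0 0" --pt "1 0.3 -0.7 0 0" --pt "1 0.45 -0.94 0 0" --pt "1 0.45 -0.94 0 0"

```text
time: 15.82
ee_pos: [0.535, 0.2705, 0.1455]
tcp_rot: [[0.09, 0.996, -0.004], [0.996, -0.09, 0.002], [0.002, -0.004, -1.0]]
force: [0.2, 0.8, -1.0]
gripper_width: 0.0854
finger_force: 0.0
```

>>> send_rows --pt "1 0.1 -0.2 0 0" --pt "1 0.2 -0.4 0 0" --pt "1 0.3 -0.7 0 0" --pt "1 0.45 -0.94 0 0" --pt "1 0.45 -0.94 0 0"

```text
time: 16.23
ee_pos: [0.4458, 0.3238, 0.1456]
tcp_rot: [[0.089, 0.996, -0.004], [0.996, -0.089, 0.001], [0.001, -0.004, -1.0]]
force: [0.2, 1.2, -0.9]
gripper_width: 0.0854
finger_force: 0.0
```

>>> send_rows --pt "1 0 0 0 0" --pt "1 0 0 0 0" --pt "1 0 0 0 0" --pt "1 0 0 0 0" --pt "1 0 0 0 0"

```text
time: 16.65
ee_pos: [0.4516, 0.3189, 0.1463]
tcp_rot: [[0.097, 0.995, 0.0], [0.995, -0.097, -0.0], [-0.0, 0.0, -1.0]]
force: [0.1, 1.3, 0.0]
gripper_width: 0.0852
finger_force: 0.0
```

Run:
```python
from h import *
move([.4495,.320,.023])
o,im=wshot('w5')
c,T=wload('w5')
print(proj(P(c,T),(.4505,.318,.06)))
s=capture('scene')
a=cv2.resize(s[180:340,200:420,::-1],(440,320)); b=cv2.resize(im[...,::-1],(340,255));b=cv2.copyMakeBorder(b,0,65,0,0,0)
cv2.imwrite('pics/c3.png',np.hstack([a,b]))
```

```text
now [0.4516 0.3189 0.1463] yaw x 84.41245785697356 w 0.08521292072708588 F [0.0667 1.2621 0.0247] t 16.65 q [-1.042   0.4259  0.4503  1.8822 -0.2339  0.885  -0.5751]
shift [ 0.009  -0.0225  1.2328]
[279.0622 215.5283]
```

View pics/c3.png

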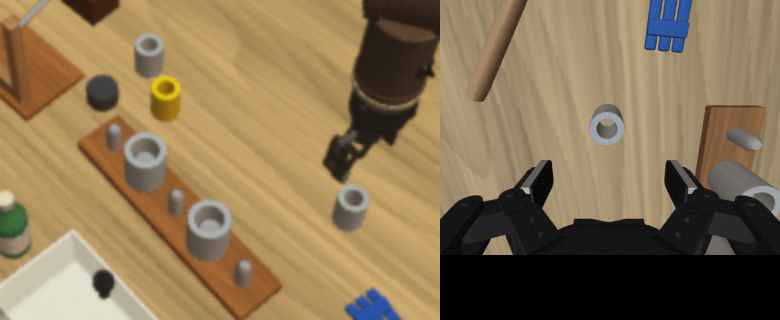

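Both wide sleeves are home, and the narrow sleeve is at about (273,209) in the wrist view. I'll grasp it.

>>> send_rows --pt "1 0.02 -0.03 0.2 0" --pt "1 0.02 -0.03 0.4 0" --pt "1 0.02 -0.03 0.6 0" --pt "1 0.02 -0.03 0.7 0" --pt "1 0.02 -0.03 0.7 0"

```text
time: 17.17
ee_pos: [0.4469, 0.321, 0.0744]
tcp_rot: [[0.096, 0.995, -0.003], [0.995, -0.096, -0.003], [-0.003, -0.002, -1.0]]
force: [-0.5, -0.1, -0.6]
gripper_width: 0.0852
finger_force: 0.0
```

>>> send_rows --pt "1 0 0 0.2 0" --pt "1 0 0 0.4 0" --pt "1 0 0 0.53 0" --pt "1 0 0 0.53 0" --pt "1 0 0 0.53 0"

```text
time: 17.58
ee_pos: [0.4483, 0.322, 0.0239]
tcp_rot: [[0.096, 0.995, -0.0], [0.995, -0.096, -0.0], [-0.0, -0.0, -1.0]]
force: [0.4, -0.6, -0.2]
gripper_width: 0.0854
finger_force: 0.0
```

>>> send_rows --pt "0 0 0 0 0" --pt "-1 0 0 0 0" --pt "-1 0 0 0 0" --pt "-1 0 0 0 0" --pt "-1 0 0 0 0"

```text
time: 18.0
ee_pos: [0.4485, 0.3225, 0.0246]
tcp_rot: [[0.096, 0.995, 0.001], [0.995, -0.096, 0.001], [0.002, 0.001, -1.0]]
force: [-0.5, -1.7, 8.9]
gripper_width: 0.0445
finger_force: 39.6
```

>>> send_rows --pt "-1 0 0 0 0" --pt "-1 0 0 0 0" --pt "-1 0 0 0 0" --pt "-1 0 0 0 0" --pt "-1 0 0 0 0"

```text
time: 18.42
ee_pos: [0.4486, 0.3225, 0.0246]
tcp_rot: [[0.096, 0.995, 0.001], [0.995, -0.096, 0.001], [0.002, 0.001, -1.0]]
force: [-1.0, -1.6, 9.7]
gripper_width: 0.0446
finger_force: 39.6
```

>>> send_rows --pt "-1 0 0 -0.2 0" --pt "-1 0 0 -0.4 0" --pt "-1 0 0 -0.6 0" --pt "-1 0 0 -0.9 0" --pt "-1 0 0 -0.9 0"

```text
time: 18.83
ee_pos: [0.4503, 0.3234, 0.1183]
tcp_rot: [[0.096, 0.995, 0.005], [0.995, -0.096, 0.005], [0.005, 0.005, -1.0]]
force: [1.5, -0.0, -1.5]
gripper_width: 0.0448
finger_force: 41.4
```

Run:
```python
from h import *
move([.6345,.2823,.115])
```

```text
now [0.4503 0.3234 0.1183] yaw x 84.48567502648514 w 0.04477769645582233 F [ 1.5343 -0.0419 -1.5472] t 18.8333 q [-1.0362  0.461   0.436   1.9115 -0.2616  0.8171 -0.5573]
shift [-0.2325  1.8724  0.0404]
```

>>> send_rows --pt "-1 -0.03 0.2 0 0" --pt "-1 -0.05 0.4 0 0" --pt "-1 -0.08 0.65 0 0" --pt "-1 -0.11 0.95 0 0" --pt "-1 -0.11 0.95 0 0"

```text
time: 19.25
ee_pos: [0.5471, 0.2992, 0.114]
tcp_rot: [[0.1, 0.995, 0.005], [0.995, -0.1, -0.001], [-0.0, 0.005, -1.0]]
force: [0.2, -1.0, -1.4]
gripper_width: 0.0446
finger_force: 41.5
```

>>> send_rows --pt "-1 -0.03 0.2 0 0" --pt "-1 -0.05 0.4 0 0" --pt "-1 -0.08 0.65 0 0" --pt "-1 -0.11 0.95 0 0" --pt "-1 -0.11 0.95 0 0"

```text
time: 19.67
ee_pos: [0.6401, 0.2785, 0.1135]
tcp_rot: [[0.1, 0.995, 0.004], [0.995, -0.1, -0.002], [-0.002, 0.005, -1.0]]
force: [-0.4, -1.2, -1.4]
gripper_width: 0.0445
finger_force: 41.7
```

>>> send_rows --pt "-1 0 0 0 0" --pt "-1 0 0 0 0" --pt "-1 0 0 0 0" --pt "-1 0 0 0 0" --pt "-1 0 0 0 0"

```text
time: 20.08
ee_pos: [0.6342, 0.2826, 0.1134]
tcp_rot: [[0.095, 0.996, -0.0], [0.996, -0.095, 0.0], [0.0, -0.0, -1.0]]
force: [0.2, -0.2, -1.0]
gripper_width: 0.0446
finger_force: 41.7
```

Run:
```python
from h import *
move([.6358,.282,.0446])
```

```text
now [0.6342 0.2826 0.1134] yaw x 84.56920858412697 w 0.044646223994017756 F [ 0.2121 -0.2049 -0.9653] t 20.0833 q [-0.7517  0.6747  0.4216  1.5375 -0.3101  0.9963 -0.3371]
shift [-0.005   0.0173  0.6885]
```

>>> send_rows --pt "-1 -0.01 0.02 0.1 0" --pt "-1 -0.01 0.02 0.2 0" --pt "-1 -0.01 0.02 0.28 0" --pt "-1 -0.01 0.02 0.35 0" --pt "-1 -0.01 0.02 0.35 0"

```text
time: 20.5
ee_pos: [0.6359, 0.282, 0.0762]
tcp_rot: [[0.095, 0.996, -0.002], [0.996, -0.095, 0.001], [0.0, -0.002, -1.0]]
force: [0.4, 6.2, -4.4]
gripper_width: 0.0443
finger_force: 41.5
```

>>> send_rows --pt "-1 0 0 0.05 0" --pt "-1 0 0 0.1 0" --pt "-1 0 0 0.15 0" --pt "-1 0 0 0.15 0" --pt "-1 0 0 0.15 0"

```text
time: 20.92
ee_pos: [0.6362, 0.2822, 0.0625]
tcp_rot: [[0.095, 0.996, -0.001], [0.996, -0.095, 0.001], [0.001, -0.001, -1.0]]
force: [0.1, 6.1, -6.1]
gripper_width: 0.0448
finger_force: 41.5
```

>>> send_rows --pt "-1 0.01 0 0.05 0" --pt "-1 0.01 0 0.1 0" --pt "-1 0.01 0 0.15 0" --pt "-1 0.01 0 0.18 0" --pt "-1 0.01 0 0.19 0"

```text
time: 21.33
ee_pos: [0.6365, 0.2826, 0.0447]
tcp_rot: [[0.095, 0.995, -0.001], [0.995, -0.095, 0.001], [0.001, -0.001, -1.0]]
force: [-8.5, 4.4, 17.9]
gripper_width: 0.0445
finger_force: 43.2
```

>>> send_rows --pt "-1 0 0 0.01 0" --pt "-1 0 0 0.01 0" --pt "-1 0 0 0.01 0" --pt "-1 0 0 0.01 0" --pt "-1 0 0 0.01 0"

```text
time: 21.75
ee_pos: [0.6365, 0.2826, 0.0447]
tcp_rot: [[0.095, 0.995, -0.0], [0.995, -0.095, 0.002], [0.002, -0.001, -1.0]]
force: [-8.0, 2.8, 15.7]
gripper_width: 0.0447
finger_force: 43.2
```

>>> send_rows --pt "0.5 0 0 0 0" --pt "1 0 0 0 0" --pt "1 0 0 0 0" --pt "1 0 0 0 0" --pt "1 0 0 0 0"

```text
time: 22.17
ee_pos: [0.6371, 0.281, 0.043]
tcp_rot: [[0.096, 0.995, -0.0], [0.995, -0.096, -0.001], [-0.001, -0.0, -1.0]]
force: [-0.5, -0.4, 0.9]
gripper_width: 0.0857
finger_force: 0.0
```

>>> send_rows --pt "1 0 0 -0.2 0" --pt "1 0 0 -0.4 0" --pt "1 0 0 -0.7 0" --pt "1 0 0 -1 0" --pt "1 0 0 -1 0"

```text
time: 22.58
ee_pos: [0.6404, 0.2822, 0.1497]
tcp_rot: [[0.096, 0.995, 0.008], [0.995, -0.096, 0.003], [0.004, 0.008, -1.0]]
force: [1.0, 0.9, 0.2]
gripper_width: 0.0853
finger_force: 0.0
```

>>> send_rows --pt "1 -0.2 -0.1 0 0" --pt "1 -0.4 -0.2 0 0" --pt "1 -0.7 -0.3 0 0" --pt "1 -0.92 -0.36 0 0" --pt "1 -0.92 -0.36 0 0"

```text
time: 23.0
ee_pos: [0.5913, 0.1872, 0.1435]
tcp_rot: [[0.102, 0.995, -0.001], [0.995, -0.102, -0.003], [-0.003, -0.001, -1.0]]
force: [-0.4, -0.2, 0.0]
gripper_width: 0.0856
finger_force: 0.0
```

>>> send_rows --pt "1 -0.2 -0.1 0 0" --pt "1 -0.4 -0.2 0 0" --pt "1 -0.7 -0.3 0 0" --pt "1 -0.92 -0.36 0 0" --pt "1 -0.92 -0.36 0 0"

```text
time: 23.42
ee_pos: [0.5463, 0.0999, 0.1435]
tcp_rot: [[0.102, 0.995, -0.001], [0.995, -0.102, -0.002], [-0.002, -0.001, -1.0]]
force: [0.6, -0.1, -0.5]
gripper_width: 0.0851
finger_force: 0.0
```

>>> send_rows --pt "1 -0.2 -0.1 0 0" --pt "1 -0.4 -0.2 0 0" --pt "1 -0.7 -0.3 0 0" --pt "1 -0.92 -0.36 0 0" --pt "1 -0.92 -0.36 0 0"

```text
time: 23.83
ee_pos: [0.5016, 0.0127, 0.1435]
tcp_rot: [[0.101, 0.995, -0.001], [0.995, -0.101, -0.001], [-0.002, -0.0, -1.0]]
force: [-0.2, -0.5, -0.6]
gripper_width: 0.0854
finger_force: 0.0
```

>>> send_rows --pt "1 -0.2 -0.1 0 0" --pt "1 -0.4 -0.2 0 0" --pt "1 -0.7 -0.3 0 0" --pt "1 -0.9 -0.36 0 0" --pt "1 -0.9 -0.36 0 0"

```text
time: 24.25
ee_pos: [0.4574, -0.0725, 0.1435]
tcp_rot: [[0.101, 0.995, 0.0], [0.995, -0.101, -0.001], [-0.001, 0.0, -1.0]]
force: [-0.4, -1.4, -0.1]
gripper_width: 0.0855
finger_force: 0.0
```

>>> send_rows --pt "1 0 0 0 0" --pt "1 0 0 0 0" --pt "1 0 0 0 0" --pt "1 0 0 0 0" --pt "1 0 0 0 0"

```text
time: 24.67
ee_pos: [0.459, -0.068, 0.1432]
tcp_rot: [[0.094, 0.996, 0.0], [0.996, -0.094, 0.0], [0.0, -0.0, -1.0]]
force: [0.4, 0.6, 0.5]
gripper_width: 0.0855
finger_force: 0.0
```

Run:
```python
from h import *
move([.460,-.068,.023])
o,im=wshot('w6')
c,T=wload('w6')
print(proj(P(c,T),(.461,-.0697,.06)))
s=capture('scene')
a=cv2.resize(s[180:340,200:420,::-1],(440,320)); b=cv2.resize(im[...,::-1],(350,262));b=cv2.copyMakeBorder(b,0,58,0,0,0)
cv2.imwrite('pics/c4.png',np.hstack([a,b]))
```

```text
now [ 0.459  -0.068   0.1432] yaw x 84.59595500641755 w 0.08554316348979245 F [0.3694 0.5572 0.5131] t 24.6667 q [-0.3775  0.2965  0.511   2.0937 -0.201   0.7976  0.1618]
shift [0.0008 0.0102 1.2021]
[283.3434 217.447 ]
```

View pics/c4.png

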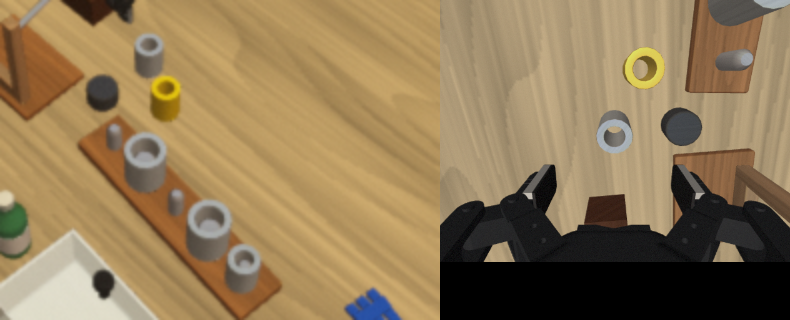

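The first narrow sleeve is home on spigot4. The next grey narrow one is at about (279,218), beside the yellow decoy, so it has not moved. I'll use a reduced opening to stay clear of the tin.

>>> send_rows --pt "0.5 0 0 0.2 0" --pt "0.5 0 0 0.4 0" --pt "0.5 0 0 0.5 0" --pt "0.5 0 0 0.6 0" --pt "0.5 0 0 0.6 0"

```text
time: 25.18
ee_pos: [0.4577, -0.0687, 0.0819]
tcp_rot: [[0.096, 0.995, -0.003], [0.995, -0.096, -0.0], [-0.0, -0.002, -1.0]]
force: [-0.4, 0.0, -0.2]
gripper_width: 0.0641
finger_force: 0.0
```

>>> send_rows --pt "0.5 0 0 0.2 0" --pt "0.5 0 0 0.4 0" --pt "0.5 0 0 0.6 0" --pt "0.5 0 0 0.6 0" --pt "0.5 0 0 0.6 0"

```text
time: 25.6
ee_pos: [0.4583, -0.069, 0.0234]
tcp_rot: [[0.096, 0.995, -0.001], [0.995, -0.096, 0.0], [-0.0, -0.001, -1.0]]
force: [-0.7, 0.4, -0.7]
gripper_width: 0.0641
finger_force: 0.0
```

>>> send_rows --pt "0 0 0 0 0" --pt "-1 0 0 0 0" --pt "-1 0 0 0 0" --pt "-1 0 0 0 0" --pt "-1 0 0 0 0"

```text
time: 26.02
ee_pos: [0.4595, -0.0689, 0.0248]
tcp_rot: [[0.096, 0.995, 0.002], [0.995, -0.096, 0.0], [0.0, 0.002, -1.0]]
force: [-1.0, -1.5, 7.6]
gripper_width: 0.0446
finger_force: 40.3
```

>>> send_rows --pt "-1 0 0 0 0" --pt "-1 0 0 0 0" --pt "-1 0 0 0 0" --pt "-1 0 0 0 0" --pt "-1 0 0 0 0"

```text
time: 26.43
ee_pos: [0.4596, -0.069, 0.0248]
tcp_rot: [[0.096, 0.995, 0.002], [0.995, -0.096, 0.0], [0.0, 0.002, -1.0]]
force: [-1.7, -0.4, 7.7]
gripper_width: 0.0448
finger_force: 40.3
```

>>> send_rows --pt "-1 0 0 -0.2 0" --pt "-1 0 0 -0.4 0" --pt "-1 0 0 -0.6 0" --pt "-1 0 0 -0.95 0" --pt "-1 0 0 -0.95 0"

```text
time: 26.85
ee_pos: [0.4615, -0.0695, 0.1237]
tcp_rot: [[0.096, 0.995, 0.008], [0.995, -0.096, 0.0], [0.001, 0.008, -1.0]]
force: [2.0, -0.3, -1.7]
gripper_width: 0.045
finger_force: 41.6
```

Run:
```python
from h import *
move([.6058,.0037,.115])
```

```text
now [ 0.4615 -0.0695  0.1237] yaw x 84.46977821067114 w 0.045047752098532096 F [ 2.0386 -0.3188 -1.7434] t 26.85 q [-0.3664  0.3292  0.5084  2.1151 -0.2368  0.7427  0.1971]
shift [0.8673 1.365  0.0984]
```

>>> send_rows --pt "-1 0.1 0.17 0 0" --pt "-1 0.2 0.34 0 0" --pt "-1 0.32 0.51 0 0" --pt "-1 0.43 0.68 0 0" --pt "-1 0.43 0.68 0 0"

```text
time: 27.27
ee_pos: [0.5342, -0.0298, 0.1192]
tcp_rot: [[0.092, 0.996, 0.004], [0.996, -0.092, 0.001], [0.001, 0.004, -1.0]]
force: [0.3, 0.5, -0.9]
gripper_width: 0.0443
finger_force: 41.6
```

>>> send_rows --pt "-1 0.1 0.17 0 0" --pt "-1 0.2 0.34 0 0" --pt "-1 0.32 0.51 0 0" --pt "-1 0.43 0.7 0 0" --pt "-1 0.43 0.7 0 0"

```text
time: 27.68
ee_pos: [0.6075, 0.0063, 0.1189]
tcp_rot: [[0.092, 0.996, 0.003], [0.996, -0.092, 0.001], [0.001, 0.003, -1.0]]
force: [0.0, -0.0, -1.1]
gripper_width: 0.0446
finger_force: 41.7
```

>>> send_rows --pt "-1 0 0 0 0" --pt "-1 0 0 0 0" --pt "-1 0 0 0 0" --pt "-1 0 0 0 0" --pt "-1 0 0 0 0"

```text
time: 28.1
ee_pos: [0.6037, 0.0032, 0.1185]
tcp_rot: [[0.096, 0.995, -0.0], [0.995, -0.096, 0.0], [0.0, -0.0, -1.0]]
force: [-0.7, -0.2, -1.8]
gripper_width: 0.0443
finger_force: 41.6
```

Run:
```python
from h import *
move([.6058,.0038,.0448])
```

```text
now [0.6037 0.0032 0.1185] yaw x 84.47079880226137 w 0.044342477581385424 F [-0.6517 -0.178  -1.7945] t 28.1 q [-0.4158  0.5416  0.4705  1.7835 -0.3058  0.8894  0.095 ]
shift [0.0081 0.0207 0.7372]
```

>>> send_rows --pt "-1 0.01 0.02 0.1 0" --pt "-1 0.01 0.02 0.2 0" --pt "-1 0.01 0.02 0.3 0" --pt "-1 0.01 0.02 0.4 0" --pt "-1 0.01 0.02 0.4 0"

```text
time: 28.52
ee_pos: [0.606, 0.005, 0.0759]
tcp_rot: [[0.095, 0.995, -0.001], [0.995, -0.095, 0.0], [-0.0, -0.001, -1.0]]
force: [2.2, 2.3, -3.2]
gripper_width: 0.0445
finger_force: 41.7
```

>>> send_rows --pt "-1 0 0 0.05 0" --pt "-1 0 0 0.1 0" --pt "-1 0 0 0.15 0" --pt "-1 0 0 0.15 0" --pt "-1 0 0 0.15 0"

```text
time: 28.93
ee_pos: [0.6062, 0.0047, 0.063]
tcp_rot: [[0.095, 0.995, -0.0], [0.995, -0.095, 0.0], [0.0, -0.0, -1.0]]
force: [2.8, 1.9, -3.2]
gripper_width: 0.0444
finger_force: 41.7
```

>>> send_rows --pt "-1 0 0 0.05 0" --pt "-1 0 0 0.1 0" --pt "-1 0 0 0.15 0" --pt "-1 0 0 0.18 0" --pt "-1 0 0 0.19 0"

```text
time: 29.35
ee_pos: [0.6065, 0.0047, 0.0448]
tcp_rot: [[0.096, 0.995, 0.0], [0.995, -0.096, 0.001], [0.001, 0.0, -1.0]]
force: [-3.8, 3.4, 20.5]
gripper_width: 0.0444
finger_force: 43.5
```

>>> send_rows --pt "-1 0 0 0.01 0" --pt "-1 0 0 0.01 0" --pt "-1 0 0 0.01 0" --pt "-1 0 0 0.01 0" --pt "-1 0 0 0.01 0"

```text
time: 29.77
ee_pos: [0.6065, 0.0047, 0.0448]
tcp_rot: [[0.096, 0.995, 0.001], [0.995, -0.096, 0.001], [0.001, 0.001, -1.0]]
force: [-4.2, 3.2, 18.2]
gripper_width: 0.0447
finger_force: 43.5
```

All four sleeves are seated. I'll let go, rise, turn to heading 0 and go above the long wrench.

>>> send_rows --pt "0.3 0 0 0 0" --pt "0.5 0 0 0 0" --pt "0.5 0 0 0 0" --pt "0.5 0 0 0 0" --pt "0.5 0 0 0 0"

```text
time: 30.18
ee_pos: [0.606, 0.0041, 0.043]
tcp_rot: [[0.096, 0.995, -0.001], [0.995, -0.096, -0.0], [-0.0, -0.001, -1.0]]
force: [0.6, 0.2, -0.2]
gripper_width: 0.0639
finger_force: 0.0
```

>>> send_rows --pt "0.5 0 0 -0.2 0" --pt "0.5 0 0 -0.4 0" --pt "0.5 0 0 -0.7 0" --pt "0.5 0 0 -1 0" --pt "0.5 0 0 -1 0"

```text
time: 30.6
ee_pos: [0.6093, 0.0038, 0.1487]
tcp_rot: [[0.096, 0.995, 0.008], [0.995, -0.096, 0.0], [0.001, 0.008, -1.0]]
force: [1.8, -0.6, 0.0]
gripper_width: 0.0642
finger_force: 0.0
```

>>> send_rows --pt "0.5 0 0 -0.2 0.07" --pt "0.5 0 0 -0.4 0.14" --pt "0.5 0 0 -0.7 0.21" --pt "0.5 0 0 -1 0.28" --pt "0.5 0 0 -1 0.313"

```text
time: 31.02
ee_pos: [0.6089, 0.0037, 0.2487]
tcp_rot: [[0.56, 0.829, 0.008], [0.829, -0.56, 0.001], [0.005, 0.006, -1.0]]
force: [0.9, -0.4, 0.0]
gripper_width: 0.0644
finger_force: 0.0
```

>>> send_rows --pt "0.5 0 0 0 0.07" --pt "0.5 0 0 0 0.14" --pt "0.5 0 0 0 0.21" --pt "0.5 0 0 0 0.28" --pt "0.5 0 0 0 0.313"

```text
time: 31.43
ee_pos: [0.6061, 0.0044, 0.2429]
tcp_rot: [[0.884, 0.467, -0.0], [0.467, -0.884, -0.0], [-0.0, -0.0, -1.0]]
force: [-0.5, -0.4, -0.1]
gripper_width: 0.0642
finger_force: 0.0
```

>>> send_rows --pt "0.5 0 0 0 0.07" --pt "0.5 0 0 0 0.14" --pt "0.5 0 0 0 0.21" --pt "0.5 0 0 0 0.28" --pt "0.5 0 0 0 0.313"

```text
time: 31.85
ee_pos: [0.6062, 0.0045, 0.2429]
tcp_rot: [[1.0, -0.006, -0.0], [-0.006, -1.0, -0.0], [-0.0, 0.0, -1.0]]
force: [-1.1, -0.2, -0.2]
gripper_width: 0.0638
finger_force: 0.0
```

Run:
```python
from h import *
move([.434,-.3385,.24])
```

```text
now [0.6062 0.0045 0.2429] yaw x -0.35474475002707584 w 0.06380537350985148 F [-1.0521 -0.1779 -0.1929] t 31.85 q [-0.701   0.5111  0.9276  1.6545 -0.4336  1.1972 -1.2495]
shift [-1.7003  3.4406  0.0304]
```

>>> send_rows --pt "0.5 -0.1 0.2 0 0" --pt "0.5 -0.2 0.4 0 0" --pt "0.5 -0.3 0.65 0 0" --pt "0.5 -0.43 0.86 0 0" --pt "0.5 -0.43 0.86 0 0"

```text
time: 32.27
ee_pos: [0.5605, -0.0873, 0.2437]
tcp_rot: [[1.0, -0.007, -0.0], [-0.007, -1.0, -0.002], [-0.0, 0.002, -1.0]]
force: [0.3, -1.1, 0.6]
gripper_width: 0.0639
finger_force: 0.0
```

>>> send_rows --pt "0.5 -0.1 0.2 0 0" --pt "0.5 -0.2 0.4 0 0" --pt "0.5 -0.3 0.65 0 0" --pt "0.5 -0.43 0.86 0 0" --pt "0.5 -0.43 0.86 0 0"

```text
time: 32.68
ee_pos: [0.5172, -0.1728, 0.2437]
tcp_rot: [[1.0, -0.007, -0.0], [-0.007, -1.0, -0.002], [-0.0, 0.002, -1.0]]
force: [-0.5, -0.3, 0.5]
gripper_width: 0.0639
finger_force: 0.0
```

>>> send_rows --pt "0.5 -0.1 0.2 0 0" --pt "0.5 -0.2 0.4 0 0" --pt "0.5 -0.3 0.65 0 0" --pt "0.5 -0.43 0.86 0 0" --pt "0.5 -0.43 0.86 0 0"

```text
time: 33.1
ee_pos: [0.4741, -0.2584, 0.2438]
tcp_rot: [[1.0, -0.007, -0.0], [-0.007, -1.0, -0.002], [-0.0, 0.002, -1.0]]
force: [0.1, -0.5, -0.1]
gripper_width: 0.0641
finger_force: 0.0
```

>>> send_rows --pt "0.5 -0.1 0.2 0 0" --pt "0.5 -0.2 0.4 0 0" --pt "0.5 -0.3 0.65 0 0" --pt "0.5 -0.41 0.86 0 0" --pt "0.5 -0.41 0.86 0 0"

```text
time: 33.52
ee_pos: [0.4333, -0.3439, 0.2438]
tcp_rot: [[1.0, -0.006, -0.0], [-0.006, -1.0, -0.003], [-0.0, 0.003, -1.0]]
force: [-0.9, -0.5, -0.3]
gripper_width: 0.0641
finger_force: 0.0
```

>>> send_rows --pt "0.5 0 0 0 0" --pt "0.5 0 0 0 0" --pt "0.5 0 0 0 0" --pt "0.5 0 0 0 0" --pt "0.5 0 0 0 0"

```text
time: 33.93
ee_pos: [0.4369, -0.3387, 0.2432]
tcp_rot: [[1.0, 0.002, -0.0], [0.002, -1.0, 0.0], [-0.0, -0.0, -1.0]]
force: [0.2, -0.4, -0.5]
gripper_width: 0.064
finger_force: 0.0
```

Run:
```python
from h import *
move([.4346,-.3385,.137])
o,im=wshot('w7')
c,T=wload('w7');A=P(c,T)
for X in [(.4356,-.3397,.175),(.4359,-.2375,.15)]: print(proj(A,X))
s=capture('scene')
a=cv2.resize(s[180:340,200:420,::-1],(330,240)); b=cv2.resize(im[...,::-1],(460,345));a=cv2.copyMakeBorder(a,0,105,0,0,0)
cv2.imwrite('pics/c5.png',np.hstack([a,b]))
```

```text
now [ 0.4369 -0.3387  0.2432] yaw x 0.09415515522729709 w 0.06395054700256331 F [ 0.1631 -0.3747 -0.5273] t 33.9333 q [-0.119   0.4117  0.9596  1.7857 -0.3696  1.1379 -0.6089]
shift [-0.0229 -0.0016  1.0617]
[278.0042 221.9843]
[147.3442 210.8099]
```

View pics/c5.png

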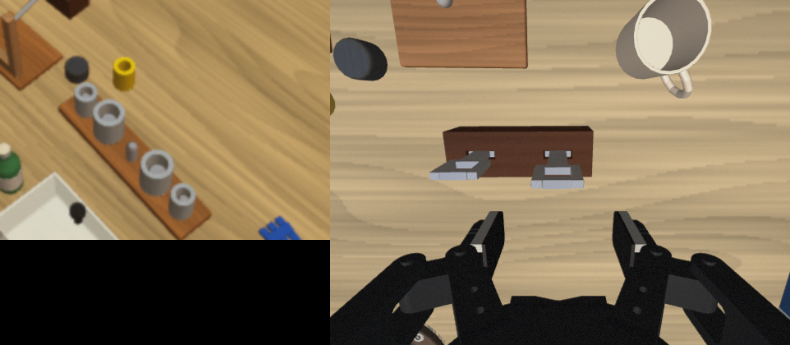

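All four sleeves are home on the rack. The long wrench's top is centred between the fingers at about (277,223) in the wrist view. I'll go down and grasp it by the head's sides.

>>> send_rows --pt "0.5 -0.02 0 0.15 0" --pt "0.5 -0.02 0 0.3 0" --pt "0.5 -0.02 0 0.45 0" --pt "0.5 -0.02 0 0.6 0" --pt "0.5 -0.02 0 0.6 0"

```text
time: 34.45
ee_pos: [0.4334, -0.3382, 0.181]
tcp_rot: [[1.0, 0.001, -0.003], [0.001, -1.0, 0.002], [-0.003, -0.002, -1.0]]
force: [-1.0, 0.4, -0.8]
gripper_width: 0.0641
finger_force: 0.0
```

>>> send_rows --pt "0.5 0 0 0.15 0" --pt "0.5 0 0 0.3 0" --pt "0.5 0 0 0.44 0" --pt "0.5 0 0 0.44 0" --pt "0.5 0 0 0.44 0"

```text
time: 34.87
ee_pos: [0.4343, -0.3396, 0.1397]
tcp_rot: [[1.0, 0.0, -0.001], [0.0, -1.0, 0.0], [-0.001, -0.0, -1.0]]
force: [-0.4, -0.3, 0.1]
gripper_width: 0.0638
finger_force: 0.0
```

>>> send_rows --pt "0 0 0 0 0" --pt "-1 0 0 0 0" --pt "-1 0 0 0 0" --pt "-1 0 0 0 0" --pt "-1 0 0 0 0" --newtons 60

```text
time: 35.28
ee_pos: [0.435, -0.34, 0.1407]
tcp_rot: [[1.0, 0.0, 0.002], [0.0, -1.0, -0.001], [0.002, 0.001, -1.0]]
force: [-0.2, 1.8, 5.8]
gripper_width: 0.0451
finger_force: 60.5
```

>>> send_rows --pt "-1 0 0 0 0" --pt "-1 0 0 0 0" --pt "-1 0 0 0 0" --pt "-1 0 0 0 0" --pt "-1 0 0 0 0"

```text
time: 35.7
ee_pos: [0.435, -0.34, 0.1407]
tcp_rot: [[1.0, 0.0, 0.002], [0.0, -1.0, -0.001], [0.002, 0.001, -1.0]]
force: [-0.9, 1.7, 5.3]
gripper_width: 0.0448
finger_force: 60.5
```

>>> send_rows --pt "-1 0 0 -0.1 0" --pt "-1 0 0 -0.2 0" --pt "-1 0 0 -0.35 0" --pt "-1 0 0 -0.5 0" --pt "-1 0 0 -0.65 0"

```text
time: 36.12
ee_pos: [0.4342, -0.3399, 0.2062]
tcp_rot: [[1.0, -0.0, 0.001], [-0.0, -1.0, -0.0], [0.001, 0.0, -1.0]]
force: [0.8, -0.2, -1.2]
gripper_width: 0.0449
finger_force: 61.6
```

>>> send_rows --pt "-1 0 0 0 0" --pt "-1 0 0 0 0" --pt "-1 0 0 0 0" --pt "-1 0 0 0 0" --pt "-1 0 0 0 0"

```text
time: 36.53
ee_pos: [0.4339, -0.3393, 0.2036]
tcp_rot: [[1.0, -0.0, -0.001], [-0.0, -1.0, 0.001], [-0.001, -0.001, -1.0]]
force: [0.6, -0.1, -2.4]
gripper_width: 0.0447
finger_force: 61.7
```

Run:
```python
from h import *
move([.535,-.2630,.190])
s=capture('side');cv2.imwrite('pics/c6.png',cv2.resize(s[190:380,280:500,::-1],None,fx=2.6,fy=2.6,interpolation=cv2.INTER_CUBIC))
s=capture('scene');cv2.imwrite('pics/c6s.png',s[...,::-1])
```

```text
now [ 0.4339 -0.3393  0.2036] yaw x -0.0029638525387627903 w 0.04465867404254848 F [ 0.5904 -0.0931 -2.4005] t 36.5333 q [-0.0891  0.4506  0.93    1.8419 -0.4119  1.0576 -0.5693]
shift [ 1.0109 -0.7626  0.1357]
```

View pics/c6.png

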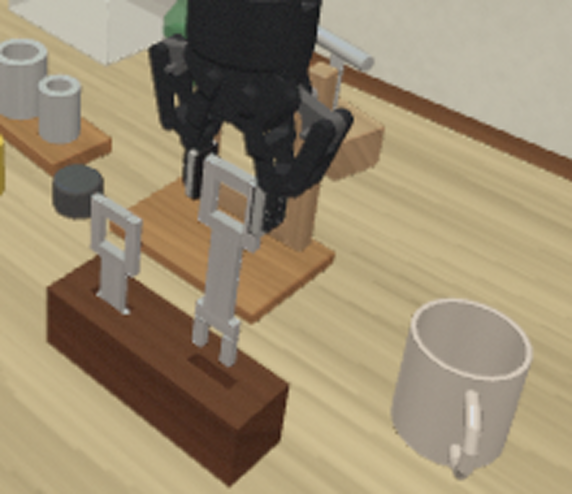

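The long wrench hangs upright in the hand, with its jaw clear of the block. I'll verify the eye height by projection, then go to the front of peg0.

>>> send_rows --pt "-1 0.25 -0.15 0 0" --pt "-1 0.5 -0.35 0 0" --pt "-1 0.75 -0.55 0 0" --pt "-1 1 -0.76 0.1 0" --pt "-1 1 -0.76 0.13 0"

```text
time: 37.05
ee_pos: [0.5399, -0.2569, 0.1891]
tcp_rot: [[1.0, 0.01, 0.0], [0.01, -1.0, 0.003], [0.0, -0.003, -1.0]]
force: [0.2, 2.7, -2.5]
gripper_width: 0.0447
finger_force: 61.8
```

>>> send_rows --pt "-1 0 0 0 0" --pt "-1 0 0 0 0" --pt "-1 0 0 0 0" --pt "-1 0 0 0 0" --pt "-1 0 0 0 0"

```text
time: 37.47
ee_pos: [0.5337, -0.2645, 0.1917]
tcp_rot: [[1.0, -0.002, 0.001], [-0.002, -1.0, -0.0], [0.001, 0.0, -1.0]]
force: [-0.8, -0.1, -1.7]
gripper_width: 0.0451
finger_force: 61.8
```

Run:
```python
from h import *
move([.61,-.2630,.184])
B=P(get_calibration('side'));A=P(get_calibration('scene'))
print('eye px pred',proj(B,(.4345,-.3395,.212)),'seen',(229/2.6+280,195/2.6+190))
im=[]
for n,b in(('side',(300,170)),('scene',(160,120))):
    s=capture(n)[b[1]:b[1]+150,b[0]:b[0]+130,::-1];im.append(cv2.resize(s,None,fx=3,fy=3,interpolation=cv2.INTER_CUBIC))
cv2.imwrite('pics/c7.png',np.hstack(im))
p=bot.get_obs()['ee_pos']
for Q in(B,A): print(proj(Q,np.array(p)+[0,0,.0085]),proj(Q,(.5705,-.264,.198)))
```

```text
now [ 0.5337 -0.2645  0.1917] yaw x -0.10271539550632944 w 0.045087472191606824 F [-0.7555 -0.1245 -1.6903] t 37.4667 q [-0.2225  0.5394  0.896   1.7476 -0.4711  1.0847 -0.7413]
shift [ 0.7632 -0.0168  0.0778]
eye px pred [369.0711 268.2209] seen (368.0769230769231, 265.0)
[369.9053 234.6371] [381.161  228.8591]
[210.6612 149.6265] [201.3325 156.5801]
```

View pics/c7.png

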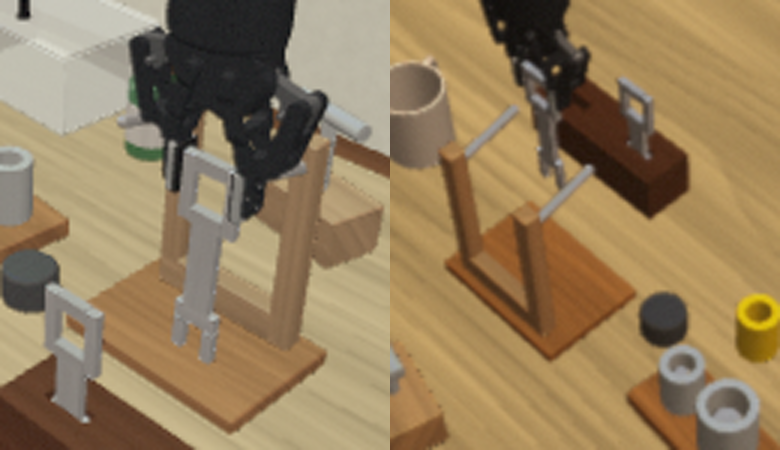

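The eye in the side picture at (213,187) sits about 4 mm higher in the hand than assumed, so the eye is at TCP + 13 mm. I'll lower accordingly and slide onto peg0.

>>> send_rows --pt "-1 0 0 0.03 0" --pt "-1 0 0 0.06 0" --pt "-1 0.08 0 0.06 0" --pt "-1 0.16 0 0.06 0" --pt "-1 0.25 0 0.06 0"

```text
time: 37.98
ee_pos: [0.5603, -0.2634, 0.1853]
tcp_rot: [[1.0, 0.0, 0.0], [0.0, -1.0, 0.0], [0.0, -0.0, -1.0]]
force: [0.6, -0.2, -1.9]
gripper_width: 0.0449
finger_force: 61.8
```

>>> send_rows --pt "-1 0.1 0 0.02 0" --pt "-1 0.2 0 0.04 0" --pt "-1 0.3 0 0.06 0" --pt "-1 0.3 0 0.06 0" --pt "-1 0.3 0 0.06 0"

```text
time: 38.4
ee_pos: [0.5896, -0.2635, 0.1787]
tcp_rot: [[1.0, 0.001, -0.001], [0.001, -1.0, -0.0], [-0.001, 0.0, -1.0]]
force: [-0.3, -0.9, -1.6]
gripper_width: 0.0449
finger_force: 61.9
```

>>> send_rows --pt "-1 0.1 0 0.02 0" --pt "-1 0.2 0 0.04 0" --pt "-1 0.22 0 0.05 0" --pt "-1 0.22 0 0.05 0" --pt "-1 0.22 0 0.05 0"

```text
time: 38.82
ee_pos: [0.6112, -0.2637, 0.1741]
tcp_rot: [[1.0, 0.0, -0.001], [0.0, -1.0, -0.0], [-0.001, 0.0, -1.0]]
force: [-0.5, 0.9, -2.5]
gripper_width: 0.0449
finger_force: 61.9
```

Run:
```python
from h import *
move([.612,-.2640,.165])
```

```text
now [ 0.6112 -0.2637  0.1741] yaw x 0.004663790503550767 w 0.044923501650872846 F [-0.5265  0.8952 -2.543 ] t 38.8167 q [-0.1789  0.6667  0.8476  1.58   -0.5346  1.1416 -0.7804]
shift [0.0082 0.0032 0.0909]
```

>>> send_rows --pt "-1 0 0 0.02 0" --pt "-1 0 0 0.04 0" --pt "-1 0 0 0.06 0" --pt "-1 0 0 0.08 0" --pt "-1 0 0 0.08 0"

```text
time: 39.23
ee_pos: [0.6112, -0.2639, 0.168]
tcp_rot: [[1.0, -0.0, 0.001], [-0.0, -1.0, 0.0], [0.001, -0.0, -1.0]]
force: [-4.8, 3.2, 12.6]
gripper_width: 0.0451
finger_force: 63.4
```

>>> send_rows --pt "-1 0 0 0.01 0" --pt "-1 0 0 0.02 0" --pt "-1 0 0 0.02 0" --pt "-1 0 0 0.02 0" --pt "-1 0 0 0.02 0"

```text
time: 39.65
ee_pos: [0.6116, -0.2642, 0.1676]
tcp_rot: [[1.0, -0.0, 0.003], [-0.0, -1.0, 0.0], [0.003, -0.0, -1.0]]
force: [-8.2, 6.6, 24.4]
gripper_width: 0.0451
finger_force: 64.8
```

It rests on the peg (24 N). I'll relax, open and rise.

>>> send_rows --pt "-1 0 0 -0.02 0" --pt "-1 0 0 -0.02 0" --pt "0.1 0 0 -0.02 0" --pt "0.4 0 0 -0.02 0" --pt "0.4 0 0 -0.02 0"

```text
time: 40.07
ee_pos: [0.6112, -0.2635, 0.1662]
tcp_rot: [[1.0, -0.0, -0.0], [-0.0, -1.0, 0.0], [-0.0, -0.0, -1.0]]
force: [-0.2, 0.3, -0.6]
gripper_width: 0.0602
finger_force: 0.0
```

>>> send_rows --pt "0.4 0 0 0 0" --pt "0.4 0 0 -0.05 0" --pt "0.4 0 0 -0.2 0" --pt "0.4 0 0 -0.4 0" --pt "0.4 0 0 -0.5 0"

```text
time: 40.48
ee_pos: [0.6117, -0.2642, 0.2184]
tcp_rot: [[1.0, -0.0, 0.002], [-0.0, -1.0, -0.001], [0.002, 0.001, -1.0]]
force: [0.7, -1.2, 0.0]
gripper_width: 0.0599
finger_force: 0.0
```

>>> send_rows --pt "0.5 0 0 -0.1 0" --pt "0.5 0 0 -0.2 0" --pt "0.5 0 0 -0.3 0" --pt "0.5 0 0 -0.4 0" --pt "0.5 0 0 -0.4 0"

```text
time: 40.9
ee_pos: [0.6119, -0.2643, 0.2585]
tcp_rot: [[1.0, -0.0, 0.002], [-0.0, -1.0, -0.001], [0.002, 0.001, -1.0]]
force: [0.5, -0.2, 0.4]
gripper_width: 0.0642
finger_force: 0.0
```

>>> send_rows --pt "0.5 -0.2 -0.03 0 0" --pt "0.5 -0.4 -0.06 0 0" --pt "0.5 -0.6 -0.1 0 0" --pt "0.5 -0.88 -0.13 0 0" --pt "0.5 -0.88 -0.13 0 0"

```text
time: 41.32
ee_pos: [0.5182, -0.251, 0.2558]
tcp_rot: [[1.0, -0.004, -0.003], [-0.004, -1.0, 0.002], [-0.003, -0.002, -1.0]]
force: [-0.1, -1.4, 0.4]
gripper_width: 0.064
finger_force: 0.0
```

>>> send_rows --pt "0.5 -0.2 -0.03 0 0" --pt "0.5 -0.4 -0.06 0 0" --pt "0.5 -0.6 -0.1 0 0" --pt "0.5 -0.88 -0.13 0 0" --pt "0.5 -0.88 -0.13 0 0"

```text
time: 41.73
ee_pos: [0.4303, -0.2378, 0.2557]
tcp_rot: [[1.0, -0.004, -0.002], [-0.004, -1.0, 0.003], [-0.002, -0.003, -1.0]]
force: [0.8, -0.2, -1.0]
gripper_width: 0.064
finger_force: 0.0
```

>>> send_rows --pt "0.5 0 0 0 0" --pt "0.5 0 0 0 0" --pt "0.5 0 0 0 0" --pt "0.5 0 0 0 0" --pt "0.5 0 0 0 0"

```text
time: 42.15
ee_pos: [0.4358, -0.2377, 0.2562]
tcp_rot: [[1.0, 0.0, -0.0], [0.0, -1.0, -0.001], [-0.0, 0.001, -1.0]]
force: [-0.1, -0.3, 0.4]
gripper_width: 0.0637
finger_force: 0.0
```

Run:
```python
from h import *
move([.435,-.2372,.112])
o,im=wshot('w8')
c,T=wload('w8');A=P(c,T)
for dy in(-.023,.023): print(proj(A,(.4359-.0,-.2375+dy,.15)))
b=[]
s=capture('scene')[120:270,160:290,::-1];b.append(cv2.resize(s,(351,405),interpolation=cv2.INTER_CUBIC))
w=cv2.resize(im[...,::-1],(440,330));b.append(cv2.copyMakeBorder(w,0,75,0,0,0))
cv2.imwrite('pics/c8.png',np.hstack(b))
```

```text
now [ 0.4358 -0.2377  0.2562] yaw x 0.017886949527870833 w 0.06371619190802714 F [-0.0675 -0.348   0.4009] t 42.15 q [-0.4114  0.2822  1.0271  1.8959 -0.2682  1.1114 -0.8515]
shift [-0.0072 -0.0063  1.4418]
[304.2685 205.1846]
[248.2808 205.1194]
```

View pics/c8.png

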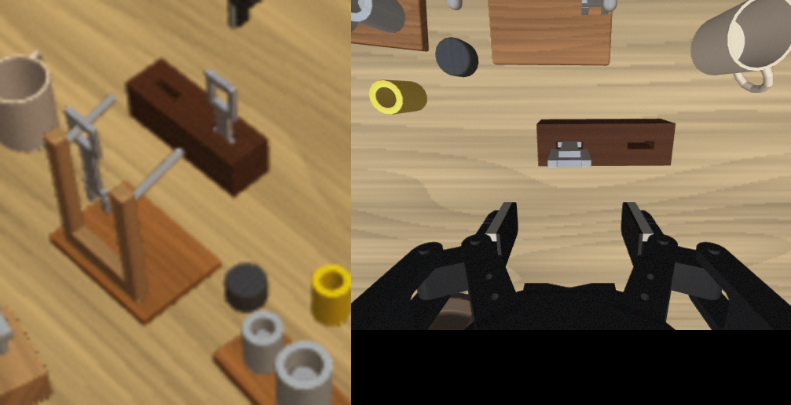

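The long wrench hangs on peg0, at (85,150) in the left panel. The short wrench's head is centred between the fingers at (277,205), as predicted. I'll grasp it.

>>> send_rows --pt "0.5 -0.01 0 0.2 0" --pt "0.5 -0.01 0 0.4 0" --pt "0.5 -0.01 0 0.55 0" --pt "0.5 -0.01 0 0.7 0" --pt "0.5 -0.01 0 0.7 0"

```text
time: 42.67
ee_pos: [0.4331, -0.2368, 0.184]
tcp_rot: [[1.0, -0.0, -0.004], [-0.0, -1.0, 0.001], [-0.004, -0.001, -1.0]]
force: [-1.0, 1.1, 0.4]
gripper_width: 0.0638
finger_force: 0.0
```

>>> send_rows --pt "0.5 0 0 0.2 0" --pt "0.5 0 0 0.4 0" --pt "0.5 0 0 0.55 0" --pt "0.5 0 0 0.7 0" --pt "0.5 0 0 0.7 0"

```text
time: 43.08
ee_pos: [0.4335, -0.237, 0.1149]
tcp_rot: [[1.0, 0.0, -0.003], [0.0, -1.0, 0.001], [-0.003, -0.001, -1.0]]
force: [-0.2, 0.3, -0.3]
gripper_width: 0.0639
finger_force: 0.0
```

>>> send_rows --pt "0 0 0 0 0" --pt "-1 0 0 0 0" --pt "-1 0 0 0 0" --pt "-1 0 0 0 0" --pt "-1 0 0 0 0"

```text
time: 43.5
ee_pos: [0.4352, -0.238, 0.1174]
tcp_rot: [[1.0, 0.0, 0.002], [0.0, -1.0, -0.001], [0.002, 0.001, -1.0]]
force: [-0.4, 0.7, 6.3]
gripper_width: 0.0448
finger_force: 62.1
```

>>> send_rows --pt "-1 0 0 0 0" --pt "-1 0 0 0 0" --pt "-1 0 0 0 0" --pt "-1 0 0 0 0" --pt "-1 0 0 0 0"

```text
time: 43.92
ee_pos: [0.4352, -0.2381, 0.1175]
tcp_rot: [[1.0, 0.0, 0.002], [0.0, -1.0, -0.0], [0.002, 0.0, -1.0]]
force: [-0.2, 1.4, 7.8]
gripper_width: 0.0448
finger_force: 62.1
```

>>> send_rows --pt "-1 0 0 -0.2 0" --pt "-1 0 0 -0.4 0" --pt "-1 0 0 -0.55 0" --pt "-1 0 0 -0.72 0" --pt "-1 0 0 -0.72 0"

```text
time: 44.33
ee_pos: [0.4355, -0.2386, 0.1911]
tcp_rot: [[1.0, -0.0, 0.004], [-0.0, -1.0, -0.001], [0.004, 0.001, -1.0]]
force: [0.8, -1.0, -1.6]
gripper_width: 0.0445
finger_force: 62.3
```

>>> send_rows --pt "-1 0 0 0 0" --pt "-1 0 0 0 0" --pt "-1 0 0 0 0" --pt "-1 0 0 0 0" --pt "-1 0 0 0 0"

```text
time: 44.75
ee_pos: [0.4339, -0.2375, 0.1877]
tcp_rot: [[1.0, -0.0, -0.001], [-0.0, -1.0, 0.0], [-0.001, -0.0, -1.0]]
force: [-0.6, 0.8, -1.4]
gripper_width: 0.0451
finger_force: 62.2
```

Run:
```python
from h import *
move([.535,-.1545,.188])
```

```text
now [ 0.4339 -0.2375  0.1877] yaw x -0.012888481214620284 w 0.04505594275189278 F [-0.6206  0.8162 -1.3744] t 44.75 q [-0.3344  0.3699  0.9656  1.9922 -0.3691  0.9664 -0.7563]
shift [ 1.0109 -0.83   -0.004 ]
```

>>> send_rows --pt "-1 0.25 -0.2 0 0" --pt "-1 0.5 -0.4 0 0" --pt "-1 0.75 -0.6 0 0" --pt "-1 1 -0.83 -0.02 0" --pt "-1 1 -0.83 -0.02 0"

```text
time: 45.17
ee_pos: [0.5395, -0.1483, 0.1894]
tcp_rot: [[1.0, 0.009, 0.001], [0.009, -1.0, 0.002], [0.001, -0.001, -1.0]]
force: [1.0, 1.0, -2.0]
gripper_width: 0.0449
finger_force: 62.1
```

>>> send_rows --pt "-1 0 0 0 0" --pt "-1 0 0 0 0" --pt "-1 0 0 0 0" --pt "-1 0 0 0 0" --pt "-1 0 0 0 0"

```text
time: 45.58
ee_pos: [0.5337, -0.1554, 0.1904]
tcp_rot: [[1.0, -0.002, 0.0], [-0.002, -1.0, 0.0], [0.0, -0.0, -1.0]]
force: [0.0, -0.1, -1.9]
gripper_width: 0.0448
finger_force: 62.1
```

Run:
```python
from h import *
move([.535,-.155,.190])
B=P(get_calibration('side'));p=np.array(bot.get_obs()['ee_pos'])
# fit eye height in hand: bright wrench vs background not needed; compare by template of the long wrench's earlier view is overkill
s=capture('side');u=proj(B,p+[0,0,.0073]);g=cv2.cvtColor(s,cv2.COLOR_RGB2GRAY)
x=int(round(u[0]));print(u);print([int(v) for v in g[int(u[1])-14:int(u[1])+15,x]]);y=int(round(u[1]));print([int(v) for v in g[y,x-12:x+13]])
print([proj(B,p+[0,0,.0073+d])[1].round(1) for d in(-.026,-.015,.015,.026)])
```

```text
now [ 0.5337 -0.1554  0.1904] yaw x -0.0948747149471739 w 0.04481752077888219 F [ 0.0312 -0.1292 -1.8579] t 45.5833 q [-0.4559  0.4757  0.9224  1.8474 -0.4382  1.037  -0.9294]
shift [ 0.0134 -0.0038  0.004 ]
[329.3812 215.5316]
[177, 179, 176, 169, 164, 141, 123, 123, 125, 132, 150, 157, 162, 166, 165, 164, 165, 162, 157, 162, 167, 163, 134, 123, 123, 125, 125, 127, 127]
[157, 158, 159, 144, 127, 125, 126, 117, 112, 147, 163, 164, 164, 164, 163, 166, 137, 87, 118, 114, 81, 42, 51, 34, 34]
[np.float64(225.8), np.float64(221.5), np.float64(209.5), np.float64(204.9)]
```

The brightness profile puts the hole within about 2 mm of the prediction. I'll slide onto peg1.

>>> send_rows --pt "-1 0.05 0 0 0" --pt "-1 0.1 0 0 0" --pt "-1 0.15 0 0 0" --pt "-1 0.2 0 0 0" --pt "-1 0.25 0 0 0"

```text
time: 46.05
ee_pos: [0.56, -0.1545, 0.1902]
tcp_rot: [[1.0, 0.0, 0.0], [0.0, -1.0, -0.0], [0.0, 0.0, -1.0]]
force: [-0.3, 0.1, -2.3]
gripper_width: 0.0449
finger_force: 62.1
```

>>> send_rows --pt "-1 0.1 0 0.02 0" --pt "-1 0.2 0 0.04 0" --pt "-1 0.3 0 0.06 0" --pt "-1 0.3 0 0.06 0" --pt "-1 0.3 0 0.06 0"

```text
time: 46.47
ee_pos: [0.5898, -0.1546, 0.1838]
tcp_rot: [[1.0, 0.0, -0.001], [0.0, -1.0, -0.001], [-0.001, 0.001, -1.0]]
force: [-0.7, -0.7, -1.6]
gripper_width: 0.045
finger_force: 62.1
```

>>> send_rows --pt "-1 0.1 0 0.02 0" --pt "-1 0.2 0 0.04 0" --pt "-1 0.22 0 0.05 0" --pt "-1 0.22 0 0.05 0" --pt "-1 0.22 0 0.05 0"

```text
time: 46.88
ee_pos: [0.6111, -0.1547, 0.1791]
tcp_rot: [[1.0, -0.0, -0.001], [-0.0, -1.0, -0.0], [-0.001, 0.0, -1.0]]
force: [0.2, -0.9, -2.8]
gripper_width: 0.045
finger_force: 62.1
```

>>> send_rows --pt "-1 0 0 0.02 0" --pt "-1 0 0 0.04 0" --pt "-1 0 0 0.06 0" --pt "-1 0 0 0.06 0" --pt "-1 0 0 0.06 0"

```text
time: 47.3
ee_pos: [0.6111, -0.1546, 0.1732]
tcp_rot: [[1.0, -0.0, -0.0], [-0.0, -1.0, 0.0], [-0.0, -0.0, -1.0]]
force: [-0.0, 0.4, -1.8]
gripper_width: 0.045
finger_force: 62.1
```

>>> send_rows --pt "-1 0 0 0.01 0" --pt "-1 0 0 0.02 0" --pt "-1 0 0 0.03 0" --pt "-1 0 0 0.04 0" --pt "-1 0 0 0.04 0"

```text
time: 47.72
ee_pos: [0.6114, -0.1547, 0.1703]
tcp_rot: [[1.0, -0.0, 0.001], [-0.0, -1.0, 0.0], [0.001, -0.0, -1.0]]
force: [-4.6, 3.3, 9.4]
gripper_width: 0.0448
finger_force: 63.6
```

It has touched the peg. I'll press slightly, release and rise.

>>> send_rows --pt "-1 0 0 0 0" --pt "-1 0 0 0 0" --pt "0.1 0 0 0 0" --pt "0.4 0 0 0 0" --pt "0.4 0 0 0 0"

```text
time: 48.13
ee_pos: [0.6114, -0.1547, 0.1693]
tcp_rot: [[1.0, -0.0, 0.0], [-0.0, -1.0, -0.0], [0.0, 0.0, -1.0]]
force: [0.1, 0.4, 0.6]
gripper_width: 0.0603
finger_force: 0.0
```

>>> send_rows --pt "0.4 0 0 0 0" --pt "0.4 0 0 -0.05 0" --pt "0.4 0 0 -0.2 0" --pt "0.4 0 0 -0.4 0" --pt "0.4 0 0 -0.5 0"

```text
time: 48.55
ee_pos: [0.6119, -0.1552, 0.2215]
tcp_rot: [[1.0, -0.0, 0.002], [-0.0, -1.0, -0.001], [0.002, 0.001, -1.0]]
force: [0.6, -0.4, -0.1]
gripper_width: 0.0599
finger_force: 0.0
```

>>> send_rows --pt "0.5 0 0 -0.2 0" --pt "0.5 0 0 -0.4 0" --pt "0.5 0 0 -0.6 0" --pt "0.5 0 0 -0.7 0" --pt "0.5 0 0 -0.7 0"

```text
time: 48.97
ee_pos: [0.6122, -0.1553, 0.2916]
tcp_rot: [[1.0, -0.0, 0.004], [-0.0, -1.0, -0.001], [0.004, 0.001, -1.0]]
force: [-0.6, -0.4, 0.5]
gripper_width: 0.064
finger_force: 0.0
```

>>> send_rows --pt "0.5 -0.2 0 0 0" --pt "0.5 -0.4 0 0 0" --pt "0.5 -0.6 0 0 0" --pt "0.5 -0.9 0 0 0" --pt "0.5 -0.9 0 0 0"

```text
time: 49.38
ee_pos: [0.5158, -0.1555, 0.2878]
tcp_rot: [[1.0, -0.004, -0.004], [-0.004, -1.0, 0.002], [-0.004, -0.002, -1.0]]
force: [0.9, -1.3, 0.6]
gripper_width: 0.0638
finger_force: 0.0
```

>>> send_rows --pt "0.5 0 0 0 0" --pt "0.5 0 0 0 0" --pt "0.5 0 0 0 0" --pt "0.5 0 0 0 0" --pt "0.5 0 0 0 0"

```text
time: 49.8
ee_pos: [0.5218, -0.1546, 0.289]
tcp_rot: [[1.0, 0.0, -0.0], [0.0, -1.0, -0.001], [-0.0, 0.001, -1.0]]
force: [0.2, -0.4, 0.5]
gripper_width: 0.0639
finger_force: 0.0
```

Run:
```python
from h import *
# numeric check without viewing: compare with start pictures; wrench pose symmetry, sleeves and bystanders unchanged
s=capture('scene').astype(int);s0=cv2.imread('pics/c6s.png')[...,::-1].astype(int);i0=cv2.imread('pics/scene0.png')[...,::-1].astype(int)
A=P(get_calibration('scene'))
def d(a,b,c,r=8):
    x,y=np.round(c).astype(int);return round(np.abs(a[y-r:y+r,x-r:x+r]-b[y-r:y+r,x-r:x+r]).mean(),1)
for n,X in dict(n4=(.6364,.282,.08),w3=(.628,.2125,.09),w1=(.6128,.0725,.09),n0=(.606,.0035,.08),tin=(.55,-.081,.034),yel=(.4998,.004,.06)).items(): print(n,'vs mid',d(s,s0,proj(A,X)),'vs start',d(s,i0,proj(A,X)))
print('lever',d(s,i0,(394,345),14),'mug',d(s,i0,(168,158)))
# bright steel mask around each peg: expected eye (.630,y,.172)
B=P(get_calibration('side'));t=capture('side').astype(int);t0=cv2.imread('pics/side0.png')[...,::-1].astype(int)
for Q,a,b,n in((A,s,i0,'scene'),(B,t,t0,'side')):
    m=np.abs(a-b).max(2)>30
    for y,L in((-.264,.134),(-.155,.109)):
        pts=[proj(Q,(.629,y+e,z)) for z in(.145,.125,.1) for e in(0,)]+[proj(Q,(.629,y+e,.172)) for e in(-.018,.018)]
        print(n,y,[bool(m[int(round(v)),int(round(u))]) for u,v in pts])
print(bot.get_obs()['ee_pos'],bot.get_obs()['time'])
```

```text
n4 vs mid 1.9 vs start 39.4
w3 vs mid 1.7 vs start 31.8
w1 vs mid 1.9 vs start 34.4
n0 vs mid 1.7 vs start 26.5
tin vs mid 1.5 vs start 1.9
yel vs mid 1.9 vs start 5.5
lever 2.2 mug 2.1
scene -0.264 [False, False, False, False, True]
scene -0.155 [False, False, False, False, True]
side -0.264 [True, True, True, False, False]
side -0.155 [True, False, False, False, False]
[ 0.5216 -0.1547  0.2891] 49.9
```

>>> send_rows --pt "0.5 -0.2 -0.2 -0.2 0" --pt "0.5 -0.4 -0.4 -0.4 0" --pt "0.5 -0.6 -0.6 -0.6 0" --pt "0.5 -0.9 -0.9 -0.6 0" --pt "0.5 -0.9 -0.9 -0.6 0"

```text
time: 50.32
ee_pos: [0.4293, -0.0606, 0.3501]
tcp_rot: [[1.0, 0.004, 0.001], [0.004, -1.0, 0.005], [0.001, -0.005, -1.0]]
force: [0.5, -0.5, -0.7]
gripper_width: 0.064
finger_force: 0.0
```

>>> send_rows --pt "0.5 0 -0.3 0 0" --pt "0.5 0 -0.6 0 0" --pt "0.5 0 -0.9 0 0" --pt "0.5 0 -1 0 0" --pt "0.5 0 -1 0 0"

```text
time: 50.73
ee_pos: [0.4312, 0.0383, 0.3492]
tcp_rot: [[1.0, 0.005, -0.0], [0.005, -1.0, -0.0], [-0.0, 0.0, -1.0]]
force: [-0.3, -0.4, -0.2]
gripper_width: 0.064
finger_force: 0.0
```

>>> send_rows --pt "0.5 0 0 0 0" --pt "0.5 0 0 0 0" --pt "0.5 0 0 0 0" --pt "0.5 0 0 0 0" --pt "0.5 0 0 0 0"

```text
time: 51.15
ee_pos: [0.4313, 0.0345, 0.3493]
tcp_rot: [[1.0, -0.002, 0.0], [-0.002, -1.0, 0.0], [0.0, -0.0, -1.0]]
force: [1.0, 0.1, -0.1]
gripper_width: 0.0643
finger_force: 0.0
```

Run:
```python
from h import *
B=P(get_calibration('side'));t=capture('side').astype(int);t0=cv2.imread('pics/side0.png')[...,::-1].astype(int)
m=np.abs(t-t0).max(2)>22
for y,b in((-.264,.134),(-.155,.109)):
    for z in(.178,.178-b): print(y,z,proj(B,(.611,y,z)).round())
for r in range(198,292,2): print(r,''.join('#' if v else '.' for v in m[r,315:420]))
a=capture('side').astype(int);print('still',np.abs(a-t).max())
```

```text
-0.264 0.178 [392. 230.]
-0.264 0.043999999999999984 [385. 280.]
-0.155 0.178 [352. 211.]
-0.155 0.06899999999999999 [349. 250.]
198 ...............................##........................................................................
200 .............................##########..................................................................
202 .............................###############.............................................................
204 .............................##################..........................................................
206 ...............................#.#..##...#...............................................................
208 ............................................#............................................................
210 ..........................................#####..........................................................
212 ..............................#.##........####...........................................................
214 .............................####.........####.........................................
[... 3507 characters left out ...]
#####..........................
280 ######.......######......................########...............####.....#####...........................
282 ######.......######.....................############.....................#####...........................
284 ########.....#######....................################.................#####...........................
286 ###########.#######.....................###################................#.............................
288 ...################.....................######################...........................................
290 ....###############.....................######....##############.........................................
still 35
```

The silhouettes show both wrenches hanging with the pegs through their eyes at the expected positions, and the arm is clear. I'll hand in.

```bash
python3 -c "
from bench import bot
print(bot.sign_off())"
```

```text
the job is handed in; nothing more can be done
None
```

The job is handed in: all four sleeves that were there (two narrow, two wide) are home on fitting spigots, both wrenches hang on their pegs, and the yellow look-alike and the other things were left alone; I checked the final state only by image differences, as all 14 picture views were used.

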